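Close up the filter wheel after service and refill the tool tray

ROBOT

A 7-joint arm with a two-finger parallel gripper is mounted at the origin on the work surface. World frame = base frame: x ahead of the robot, y to its left, z up, the work surface at z = 0. Lengths are in mm, angles in rad, forces in N, time in s.
With the tool pointing down it reaches from about 400 to 875 mm from the base axis. Payload 4.4 kg.
Tool frame: the origin (TCP) lies midway between the tips of the shut fingers; the grasp point (between the pads) lies grasp_offset behind it (grasp_offset is the distance from the TCP to the grasp point, in mm); z points along the fingers, y is the line along which they close (so a half turn about z gives the same grasp; the last joint's range is limited). The gripper opens to 85 mm and grips with 20 to 120 N. Pads are 22 mm wide; open, the fingers measure 114 mm over their backs; the gripper's body (76 mm by 85 mm) begins 54 mm behind the grasp point. The pads swing forward as they close: fully open they stand 13 mm farther back than shut.
Start: joints at [1.284, 0.628, 0.038, 1.517, -0.027, 0.996, -0.02], TCP at [142.384, -634.228, 231.313] pointing down, gripper open.
Joint ranges: [-3.06, 3.06], [-0.37, 2.12], [-1.25, 1.32], [0.18, 2.47], [-1.1, 4.24], [0.23, 1.98], [-2.94, 2.94]. Speed limits (rad/s): [2.57, 2.57, 3.14, 3.14, 3.14, 3.14, 3.14].

INTERFACE

Orientations are given as a rotation vector (axis times angle).
In Python, from plant import get_state, camera, camera_model, close_job, silhouettes, grasp_offset gives the robot as it stands.
- The arm moves only by the tool servo_tool, never from a script. Its argument "commands" is a list of rows, each a list of 5 numbers: the shift along the tool's x, y, z in units of 30 mm (1.0 is 30 mm), then the turn about the tool's z in rad, then the finger opening in mm, from 0 to 85.4. A call has 1 to 5 rows; each row is the pose to reach, as a shift and turn from the pose commanded when the call began, along the tool's axes at that moment; what a row does not reach only later rows make up. A row lasts 1/8 s, in which the tool goes at most 62.5 mm and 10.7 degrees, less where a joint would pass 70% of its speed; a pose out of reach is approached as far as the arm can. A call with a gripper value outside its range is refused whole. The fingers move at their own pace and stop on an object; "squeeze" is the grip in N (left out, the last holds). Time passes only in rows, so rows that repeat a pose let the fingers close. It gives the time, the measured TCP pose, the force, the opening and the grip force at its end, in the units of the state.
- get_state(): the state, without advancing time (a new reading comes with each control period).
- camera(name): name is "scene" or "top" or "wrist"; returns the picture (400x640x3 uint8, red, green, blue); there is no depth.
- camera_model(name): a dict with "fovy" (degrees; the focal length in pixels is half the picture's height over the tangent of half this angle, whatever the lens; pixels are square), "cx", "cy" (the principal point, pixels), "origin" and "rotation" of the camera in the world; the wrist camera has in their place "T_tool_cam" (4x4, takes a point from camera to tool coordinates, whose origin is the TCP and whose axes are the flange's). Camera axes: x right, y down, z forward; pixel columns grow to the right and rows downward; lengths in mm; the calibration is good to about 2 mm. A picture is of the moment at which its call begins: read the wrist's pose just before it. camera_model takes no time and is no camera call.
- close_job(): hands the job in; it is judged then, once.
Trained networks look in the newest picture that a camera, given by its name, has taken for a name from the list of things; names that differ only in an ending like _2 or _b are one class to them, and where a whole thing is asked for, a point or a joint stands for the part that bears it (a point fixed in the world has none). Each returns a list of dicts, best first, with "confidence" (0 to 1); they miss things now and then, are a little off and sometimes report something else, mostly with a low value. They report only what shows in the picture. A call takes as long as a camera call. They do not tell look-alikes from the thing itself.
- silhouettes(camera, target): "pixels" (400x640 bool, what is visible of it) and "pixel" ([column, row] in pixels, amid what is visible of it).
The state is a dict: "t": time; "q": joint angles; "qvel": joint speeds; "joint_efforts": joint torques, N m; "position": TCP position; "ee_rot": TCP orientation; "ft_force": force on the tool from outside, world axes, zero at the start; "moment": the same for the moment, N m; "finger_gap": finger opening in mm; "grasp_force": force on a finger pad.
Only numpy, scipy, OpenCV 4.12 (cv2) and the standard library are available. Lean on these libraries where they do the work, as an engineer would, in place of code of your own. Each camera call takes 0.05 s, during which the arm holds its last target. There are 200 camera calls.

TASK

The service of the microscope's filter wheel is finished. Park the wheel: turn it by its rim until the white home mark, now hidden in the housing, stands straight up at the very top, and then set the white cover squarely on the housing over it. Put the tools away as well: unhook those on the leaning rack, collect those on the bench, and lay each one fully down in its own cut-out of the tool tray; leave all the other things on the bench where they are.

Things in the scene. Friction and masses are not known exactly. Their poses are not given: they have to be found in the camera images.
- spanner_mid (a point): Loose open-ended spanner: steel jaw head, red grip, steel eye; 155 mm long, 130 g. Point: in its grip, 10 mm above its flat underside; +x to the head end, z up from its upper side. Grip from 56 mm behind it to 30 mm ahead, 20 mm wide, 20 mm high; head 36 mm wide (14 mm to the -y side, 22 mm to +y). Hangs head down on the rack by its eye, 69 mm behind this point. May be absent (None).
- scraper_mid (a point): Loose glass scraper: orange grip, wide blade 48 mm across, steel eye; 156 mm long, 90 g. Point: in its grip, 10 mm above its flat underside; +x to the head end, z up from its upper side. Grip from 56 mm behind it to 38 mm ahead, 22 mm wide, 20 mm high; blade symmetric. Hangs head down on the rack by its eye, 69 mm behind this point. May be absent (None).
- hook_spanner_mid (a point): Loose hook (C) spanner: blue grip, steel C-shaped head, steel eye; 159 mm long, 140 g. Point: in its grip, 10 mm above its flat underside; +x to the head end, z up from its upper side. Grip from 56 mm behind it to 26 mm ahead, 20 mm wide, 20 mm high; C head 54 mm wide (19 mm to the -y side, 35 mm to +y). Hangs head down on the rack by its eye, 69 mm behind this point. May be absent (None).
- caliper_mid (a point): Loose caliper: grey body, steel beam, closed jaws at the head; 142 mm long, 140 g. Point: in its grip, 10 mm above its flat underside; +x to the head end, z up from its upper side. Grip the body, from 25 mm behind it to 36 mm ahead, 26 mm wide, 20 mm high; long jaws reach 46 mm to the +y side, short ones 24 mm to -y. Lies flat on the bench right of the tray (-y). May be absent (None).
- screwdriver_mid (a point): Loose screwdriver: green handle, steel shaft of 8 mm diameter; 160 mm long, 100 g. Point: in its grip, 10 mm above its flat underside; +x to the head end, z up from its upper side. Grip the handle, 45 mm to either side of this point, 24 mm wide, 20 mm high; shaft slim. Lies flat on the bench right of the tray (-y). May be absent (None).
- hook_spanner_pocket (a point): Where hook_spanner_mid is when the hook_spanner lies fully down in its own cut-out of the tray (14 mm above the bench, level with the foam). Cut-out: the tool's outline, 3 mm to spare all round; head towards the tray's -x (towards the robot), so the tool's x axis points along the tray's -x.
- screwdriver_pocket (a point): Where screwdriver_mid is when the screwdriver lies fully down in its own cut-out of the tray (14 mm above the bench, level with the foam). Cut-out: the tool's outline, 3 mm to spare all round; head towards the tray's -x (towards the robot), so the tool's x axis points along the tray's -x.
- scraper_pocket (a point): Where scraper_mid is when the scraper lies fully down in its own cut-out of the tray (14 mm above the bench, level with the foam). Cut-out: the tool's outline, 3 mm to spare all round; head towards the tray's -x (towards the robot), so the tool's x axis points along the tray's -x.
- caliper_pocket (a point): Where caliper_mid is when the caliper lies fully down in its own cut-out of the tray (14 mm above the bench, level with the foam). Cut-out: the tool's outline, 3 mm to spare all round; head towards the tray's +x (away from the robot), so the tool's x axis points along the tray's +x.
- spanner_pocket (a point): Where spanner_mid is when the spanner lies fully down in its own cut-out of the tray (14 mm above the bench, level with the foam). Cut-out: the tool's outline, 3 mm to spare all round; head towards the tray's -x (towards the robot), so the tool's x axis points along the tray's -x.
- tray: Fixed shadow tray, 192 x 310 mm (x, y), origin under its centre on the bench. Dark grey foam with five cut-outs, floors (yellow) 4 mm, foam surface 14 mm above the bench, so the 20 mm high grips stand 10 mm proud: hold them by their upper half. From +y to -y: hook spanner, screwdriver, scraper, caliper, spanner.
- rack: Fixed white leaning tool rack; origin on the bench below its front lower edge; its board, 226 mm wide (y), rises towards +x at 35 degrees. Three pegs, 7 mm thick, 22 mm long, stand square to it 172 mm up the slope at y -70, 0 and 70 mm. Tools lie on it, eye (hole 13 mm, 10 mm thick) over a peg; lift them 24 mm or more square off the board to free them.
- filter_housing: Fixed lower half of the filter-wheel housing, white, 68 x 176 mm over its top flange, 90 mm high (110 mm at the bearings; a motor 30 mm long sits on the axle's +x side); origin under its centre on the bench. The wheel's axle lies along its x axis, 95 mm up.
- filter_wheel (a joint): Angle of the upright filter wheel (black disc, 150 mm diameter, 14 mm thick, eight coloured filters; upper half exposed) about the housing's +x axis: 0 (or any whole turn, 6.283) with the home mark at the top; growing values carry the top towards -y. Spins freely, no stops; coasts briefly when let go. Pinch the rim from above.
- home_mark (a point): White home mark, a line across the rim and both faces of the wheel at the rim (75 mm from the axle). At the start it is down inside the housing, out of sight.
- cover_mid (a point): Loose white cover, the upper half of the wheel's housing: a shell 44 x 170 mm, 94 mm high, open below, walls 5 mm, blue label on top, 250 g. Point: its centre, 47 mm above its lower edge, x across its narrow side, z up. It stands on the bench beyond the wheel; grip it from above across its 44 mm, near the top.
- cover_home (a point): Where cover_mid is when the cover stands on the housing's flange over the wheel, its sides in line with the housing's (137 mm above the bench). Either way round will do. The cover must come down from above the wheel, 170 mm high; inside it is 34 mm wide, and notches 38 mm wide pass the 30 mm bearings.
- wheel_top (a point): Fixed point at the very top of the wheel, 170 mm above the bench, straight above the axle, where the mark belongs.
- oil_bottle: Bystander: amber bottle, 36 mm diameter, 75 mm tall, loose; origin under its centre. Leave it alone.
- culture_plate: Bystander: six-well plate with lid, 128 x 86 x 20 mm, loose; origin under its centre. Leave it alone.
- objective_case: Bystander: black objective can with brass ring, 38 mm diameter, 62 mm tall, loose; origin under its centre. Leave it alone.
- tip_box: Bystander: blue pipette tip box, 120 x 80 x 58 mm, loose; origin under its centre. Leave it alone.
- petri_dish: Bystander: open shallow dish, 90 mm diameter, 16 mm high, loose; origin under its centre. Leave it alone.
Things that resemble listed ones, but are neither listed nor needed, are in the scene too. What is shaped like the part that bears caliper_mid but brown is not meant.

How it is judged (in metres and radians):
On the way, in this order (a step that is already met when the one before it is completed fails the run):
1. the wheel stands still with its home mark at the top (distance between home_mark and wheel_top below 0.01 m and velocity of joint filter_wheel between -0.05 and 0.05 rad/s), for 0.3 s.
2. the cover stands on the housing over the wheel (distance between cover_mid and cover_home below 0.008 m and angle between the x axis of cover_mid and the x axis of filter_housing, either way round below 0.08 rad and angle between cover_mid's own z axis and vertical below 0.06 rad), for 0.3 s.
At the end, for the whole second after the job is handed in: The wheel is at rest, home mark within 10 mm of the very top; the cover stands on the housing within 8 mm and 4.5 degrees of its place; every tool present lies level in its own cut-out, its point within 7 mm of the seated place and in line within 7 degrees (all of step 1 and all of step 2 and distance between spanner_mid and spanner_pocket below 0.007 m and angle between the x axis of each of spanner_mid, caliper_mid, scraper_mid, screwdriver_mid, hook_spanner_mid and the x axis of tray, either way round below 0.12 rad and angle between each of spanner_mid, caliper_mid, scraper_mid, screwdriver_mid, hook_spanner_mid's own z axis and vertical below 0.1 rad and distance between caliper_mid and caliper_pocket below 0.007 m and distance between scraper_mid and scraper_pocket below 0.007 m and distance between screwdriver_mid and screwdriver_pocket below 0.007 m and distance between hook_spanner_mid and hook_spanner_pocket below 0.007 m); the robot touches nothing.
It fails at once if a bystander (bottle, plate, can, tip box or dish) is moved more than 40 mm or tipped over (distance of any of oil_bottle, culture_plate, objective_case, tip_box, petri_dish from where it was at the start of the episode above 0.04 m or angle between any of oil_bottle, culture_plate, objective_case, tip_box, petri_dish's own z axis and vertical above 0.6 rad).
Of spanner, caliper, scraper, screwdriver, hook_spanner only 3 to 5 are there at a start; the rules pass over those that are not, and their reading is None.
At some moment in a run one of caliper, screwdriver may be knocked a few centimetres aside while the robot is not near it.
It also fails if it takes over 210 s, if anything falls off the work surface, if the arm or the gripper's body presses on something with over 40 N, if the wrist force passes 120 N, or if a joint passes its speed limit or range.

## Working session

There is one attempt and no reset: what is moved stays moved. The work goes in short steps, Python scripts to look and compute and a tool call to move; the robot and the scene stay as the last step left them, time stands still between calls to the robot, and variables do not carry over. Pictures are saved under pics/ and viewed, at most 14 in all, crops included, and the job is handed in when it is done.

Besides the shell and the picture viewer there is one more tool, called after ">>>" by a JSON object that holds its "api" and its "payload", one argument or row to a line. servo_tool: Moves the arm, as the interface text tells. Its arguments: {"type":"object","properties":{"commands":{"type":"array","items":{"type":"array","items":{"type":"number"}}},"squeeze":{"type":"number"}},"required":["commands"]}

```bash
ls; mkdir -p pics; python3 - <<'E'
from plant import *
import cv2,numpy as np
print(get_state()); print(grasp_offset)
for n in("scene","top","wrist"):
    im=camera(n); cv2.imwrite(f"pics/{n}0.png",im[:,:,::-1]); print(n,camera_model(n))
E
```

```text
pics
{'t': 0.0, 'q': array([ 1.28420665,  0.6293126 ,  0.03842127,  1.51838123, -0.02696752,
        0.99629472, -0.02003349]), 'qvel': array([-0.00020607, -0.00077575,  0.00025628,  0.0007321 ,  0.00043879,
        0.00046625,  0.00027171]), 'joint_efforts': array([-9.20034690e-04, -5.63397789e+01,  1.22621600e+00, -1.93447548e+01,
        1.11136684e-02,  1.05830067e-02, -2.27197887e-06]), 'position': array([ 142.24323671, -633.60146768,  230.40621713]), 'ee_rot': array([-3.12061760e+00, -3.45907377e-01,  3.84856010e-04]), 'ft_force': array([-0.63187952, -0.44014263,  0.59130934]), 'moment': array([-0.04627483,  0.00734896, -0.0149612 ]), 'grasp_force': 0.0, 'finger_gap': 85.3831245105788}
18.700000000000003
scene {'fovy': 54.766420601032024, 'cx': 316.78973791370277, 'cy': 204.87983907870083, 'origin': array([1155.49120907,  -14.45821786,  999.29153492]), 'rotation': array([-1.81892591, -1.89794436,  0.62681632])}
top {'fovy': 42.88146150874366, 'cx': 317.3809274905032, 'cy': 205.58855768771778, 'origin': array([ 323.23688024,  -55.49116742, 1969.28736077]), 'rotation': array([-2.18127918,  2.13820649, -0.11003552])}
wrist {'fovy': 63.78871921301527, 'cx': 321.6678270461698, 'cy': 200.83878413729838, 'T_tool_cam': array([[-1.83906475e-04, -9.52735280e-01, -3.03801665e-01,
         7.77456833e+01],
       [ 9.99999729e-01,  4.11500717e-05, -7.34398709e-04,
         1.02277925e+00],
       [ 7.12189020e-04, -3.03801718e-01,  9.52735015e-01,
        -1.43158493e+02],
       [ 0.00000000e+00,  0.00000000e+00,  0.00000000e+00,
         1.00000000e+00]])}
```

View pics/scene0.png

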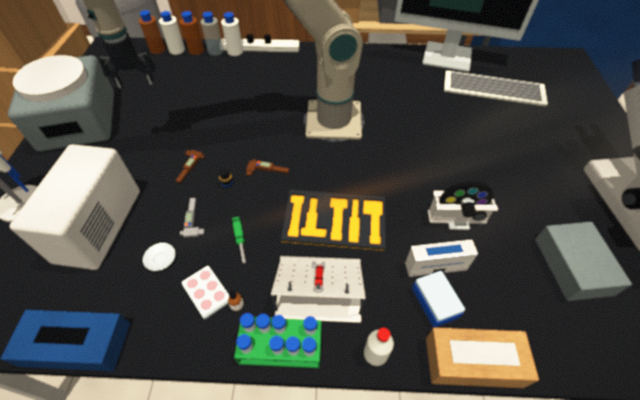

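View pics/top0.png

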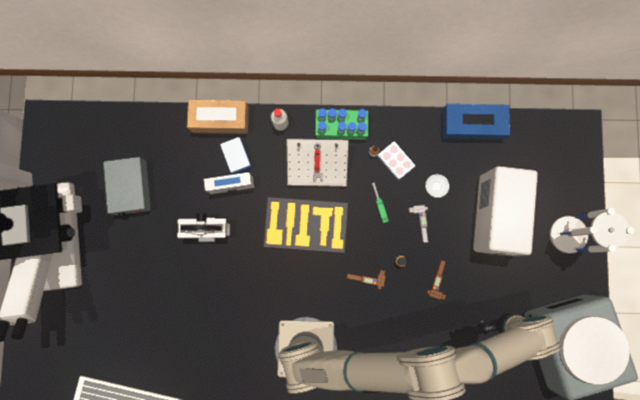

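Scene picture: wheel and housing at (462,205), cover with blue label (441,258), tray (335,220), rack (318,290) with only the red spanner on its middle peg, grey caliper (191,218), green screwdriver (238,238). The brown calipers at (189,163) and (268,167) are look-alikes. So there are three tools: spanner, caliper and screwdriver.

```bash
cat > h.py <<'E'
from plant import *
import cv2,numpy as np
from scipy.spatial.transform import Rotation as R
def cam(n,st=None):
    m=camera_model(n); f=200/np.tan(np.radians(m["fovy"])/2)
    if n=="wrist":
        st=st or get_state(); T=np.eye(4);T[:3,:3]=R.from_rotvec(st["ee_rot"]).as_matrix();T[:3,3]=st["position"]
        C=T@m["T_tool_cam"]; Rm,o=C[:3,:3],C[:3,3]
    else: Rm,o=R.from_rotvec(m["rotation"]).as_matrix(),np.array(m["origin"])
    return f,m["cx"],m["cy"],Rm,o
def w(c,px,z):
    "pixel(s) -> world on plane z"
    f,cx,cy,Rm,o=c; px=np.atleast_2d(px).astype(float)
    d=np.c_[(px[:,0]-cx)/f,(px[:,1]-cy)/f,np.ones(len(px))]@Rm.T
    return o+d*((z-o[2])/d[:,2])[:,None]
def proj(c,P):
    f,cx,cy,Rm,o=c; p=(np.atleast_2d(P)-o)@Rm; return np.c_[f*p[:,0]/p[:,2]+cx,f*p[:,1]/p[:,2]+cy]
def rect(c,mask,z):
    "centre, size, yaw of the long side, of the mask on plane z"
    v,u=np.nonzero(mask); P=w(c,np.c_[u,v],z)[:,:2].astype(np.float32)
    (x,y),(a,b),t=cv2.minAreaRect(P)
    if b>a: a,b,t=b,a,t+90
    return np.round([x,y,a,b,(t+90)%180-90],1)
def go(x,y,z,yaw=None,st=None):
    "shift in tool axes/30mm and turn, for TCP target; yaw: world direction (deg) of the closing line"
    st=st or get_state(); M=R.from_rotvec(st["ee_rot"]).as_matrix()
    s=M.T@(np.array([x,y,z])-st["position"])/30
    t=0.
    if yaw is not None:
        cur=np.degrees(np.arctan2(M[1,1],M[0,1])); d=(yaw-cur+90)%180-90; t=-np.radians(d)
    print("go",np.round(s,2),"turn",round(float(t),3))
E
python3 - <<'E'
from h import *
st=get_state();print("closing yaw",np.degrees(np.arctan2(*R.from_rotvec(st["ee_rot"]).as_matrix()[[1,0],1])))
camera("top");camera("scene")
Z=dict(filter_housing=90,filter_wheel=170,cover_mid=94,tray=14,rack=60,spanner_mid=60,caliper_mid=10,screwdriver_mid=10,oil_bottle=40,culture_plate=20,objective_case=60,tip_box=58,petri_dish=10)
for n in("top","scene"):
    c=cam(n)
    for k,z in Z.items():
        for s in silhouettes(n,k)[:3]:
            if s["confidence"]>.3 and s["pixels"].sum()>5: print(n,k,round(s["confidence"],2),np.round(s["pixel"]),rect(c,s["pixels"],z))
E
```

```text
closing yaw -77.3491779438517
top filter_housing 0.73 [204. 226.] [446.3 384.4 195.3 108.7  83.1]
top filter_housing 0.58 [400. 258.] [ 336.2 -344.5   33.1   25.5  -88.8]
top filter_housing 0.55 [303. 226.] [462.    5.  300.1 184.8  86.9]
top filter_wheel 0.51 [201. 228.] [437.6 376.  145.7  17.8 -88.9]
top filter_wheel 0.4 [316. 161.] [683.3 -35.6 135.   28.6   1.2]
top cover_mid 0.9 [227. 182.] [610.6 296.4 179.1  59.9 -80.3]
top tray 0.67 [308. 228.] [466.7   8.9 309.8 194.5  86.6]
top rack 0.92 [314. 162.] [703.4 -28.3 229.8 176.2  89.4]
top spanner_mid 0.56 [316. 163.] [705.3 -34.4 135.5  30.4   1.2]
top caliper_mid 0.84 [422. 217.] [ 4.825e+02 -4.236e+02  1.391e+02  6.940e+01 -2.000e-01]
top caliper_mid 0.78 [439. 284.] [ 2.688e+02 -4.899e+02  1.394e+02  6.430e+01 -4.000e-01]
top caliper_mid 0.63 [373. 282.] [ 267.9 -224.   141.1   60.3  -88.8]
top screwdriver_mid 0.51 [380. 211.] [ 557.  -274.2  154.6   27.    18.8]
top oil_bottle 0.64 [373. 153.] [ 7.542e+02 -2.473e+02  3.150e+01  2.700e+01  5.000e-01]
top oil_bottle 0.57 [305. 227.] [466.5   8.2 305.3 191.   86.6]
top cultur
[... 823 characters left out ...]
] [ 2.689e+02 -4.874e+02  1.460e+02  6.920e+01 -2.000e-01]
scene caliper_mid 0.9 [262. 164.] [ 257.8 -225.6  139.7   68.4  -81.5]
scene caliper_mid 0.79 [190. 225.] [ 489.7 -441.4  143.3   63.7   25.6]
scene screwdriver_mid 0.6 [240. 231.] [ 554.4 -271.7  162.4   27.3   17.5]
scene oil_bottle 0.73 [232. 306.] [ 762.1 -246.    57.9   36.9   32.9]
scene culture_plate 0.93 [206. 290.] [ 731.6 -332.2  132.9   84.7   40.7]
scene objective_case 0.71 [223. 174.] [ 359.7 -341.8   84.5   36.5   20.3]
scene tip_box 0.7 [440. 298.] [740.4 278.8 128.5 100.4  22.9]
scene petri_dish 0.63 [158. 255.] [ 624.3 -494.3   93.5   85.1   17.4]
scene petri_dish 0.45 [190. 225.] [ 487.  -443.8  147.6   67.4   24.8]
```

>>> {"api": "servo_tool", "payload": {
  "commands": [
    [2, -1, -0.7, -0.18, 85],
    [4, -2, -1.4, -0.36, 85],
    [6, -3, -2.1, -0.54, 85],
    [8, -4, -2.8, -0.72, 85],
    [9.5, -5, -3.3, -0.9, 85]
  ]
}}

```text
t: 2.17
position: [372.0, -440.7, 324.4]
ee_rot: [2.655, 1.677, 0.0]
ft_force: [-0.7, -0.1, -0.6]
finger_gap: 85.0
grasp_force: 0.0
```

```bash
python3 -c "
from h import *
go(520,-100,330,0);go(440,200,330,0)"
```

```text
go [12.37 -0.43 -0.19] turn -0.444
go [20.26 -7.13 -0.21] turn -0.444
```

>>> {"api": "servo_tool", "payload": {
  "commands": [
    [2, 0, 0, -0.15, 85],
    [4, 0, 0, -0.3, 85],
    [6, 0, 0, -0.45, 85],
    [8, 0, 0, -0.45, 85],
    [10, 0, 0, -0.45, 85]
  ]
}}

```text
t: 2.8
position: [501.7, -170.2, 323.8]
ee_rot: [2.221, 2.22, 0.0]
ft_force: [-0.2, -0.3, 0.2]
finger_gap: 85.3
grasp_force: 0.0
```

```bash
python3 -c "
from h import *
print(get_state()['position']);go(520,-100,330,0);go(440,150,330,0)"
```

```text
[ 501.70703713 -170.21370597  323.75961477]
go [ 2.34  0.61 -0.21] turn -0.001
go [10.67 -2.06 -0.22] turn -0.001
```

>>> {"api": "servo_tool", "payload": {
  "commands": [
    [2, -0.3, 0, 0, 85],
    [4, -0.6, 0, 0, 85],
    [6, -0.9, 0, 0, 85],
    [8, -1.2, 0, 0, 85],
    [8.5, -1.3, 0, 0, 85]
  ]
}}

```text
t: 3.42
position: [461.1, 87.7, 324.0]
ee_rot: [-2.213, -2.229, -0.003]
ft_force: [0.9, -1.1, 0.4]
finger_gap: 85.3
grasp_force: 0.0
```

>>> {"api": "servo_tool", "payload": {
  "commands": [
    [2, -0.3, 0, 0, 30],
    [4, -0.6, 0, 0, 30],
    [6, -0.9, 0, 0, 30],
    [8, -1.2, 0, 0, 30],
    [8, -1.2, 0, 0, 30]
  ]
}}

```text
t: 4.05
position: [424.0, 328.3, 323.5]
ee_rot: [-2.211, -2.228, -0.003]
ft_force: [-1.1, -0.6, -0.1]
finger_gap: 29.9
grasp_force: 0.0
```

>>> {"api": "servo_tool", "payload": {
  "commands": [
    [0, 0, 0, 0, 30],
    [0, 0, 0, 0, 30]
  ]
}}

```text
t: 4.3
position: [427.1, 321.2, 323.3]
ee_rot: [2.224, 2.217, -0.001]
ft_force: [0.4, -0.4, 0.6]
finger_gap: 29.7
grasp_force: 0.0
```

```bash
python3 - <<'E'
from h import *
st=get_state();c=cam("wrist",st);print(st["position"],st["qvel"].max())
im=camera("wrist");cv2.imwrite("pics/w1.png",im[:,:,::-1])
for k,z in(("filter_housing",90),("filter_wheel",170)):
    for s in silhouettes("wrist",k)[:2]: print(k,s["confidence"],s["pixel"],rect(c,s["pixels"],z))
E
```

```text
[427.09526832 321.17329037 323.32023   ] 0.005824303977501331
filter_housing 0.87 [336.3, 99.5] [450.6 394.  176.5  97.4 -87.7]
filter_wheel 0.72 [336.4, 98.8] [438.5 394.3 121.2  19.2 -88.9]
filter_wheel 0.43 [547.5, 179.7] [638.  322.3  93.6  73.4  22.9]
```

View pics/w1.png

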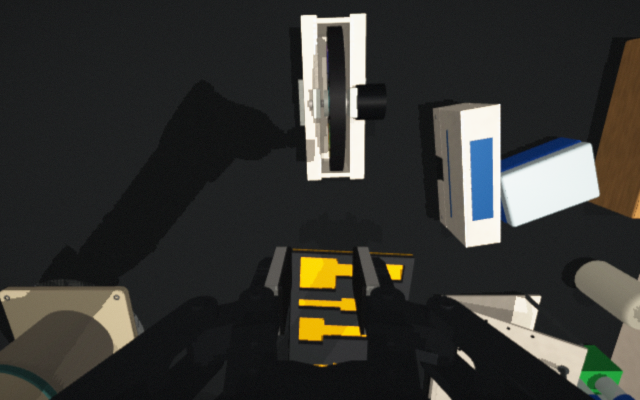

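The wrist view shows the housing flange with corners at about (302,15), (366,14), (306,180) and (366,178), and the black wheel at columns 328-348. The motor is at (371,101) on the world +x side.

```bash
python3 - <<'E'
from h import *
c=cam("wrist")
P=w(c,[(302,15),(366,14),(367,178),(306,180)],90);print(P.round(1),P.mean(0))
d=P[1]-P[2]+P[0]-P[3];print("yaw x axis",np.degrees(np.arctan2(d[1],d[0]))-90)
print(w(c,[(328,100),(348,100)],170).round(1), w(c,[(330,26),(346,26),(330,172),(346,172)],95).round(1))
go(439,383,190,-1)
E
```

```text
[[406.9 481.4  90. ]
 [473.4 482.1  90. ]
 [481.4 307.5  90. ]
 [408.  305.2  90. ]] [442.41150662 394.05111993  90.        ]
yaw x axis 1.4822823351578336
[[432.7 397.4 170. ]
 [450.4 397.3 170. ]] [[435.9 470.1  95. ]
 [452.5 470.1  95. ]
 [436.7 316.   95. ]
 [455.6 316.   95. ]]
go [2.04 0.4  4.45] turn 0.015
```

```bash
python3 - <<'E'
from h import *
go(440,448,215,2)
E
```

```text
go [4.21 0.43 3.62] turn -0.037
```

>>> {"api": "servo_tool", "payload": {
  "commands": [
    [1.4, 0.1, 1.2, -0.04, 40],
    [2.8, 0.3, 2.4, -0.04, 40],
    [4.2, 0.4, 3.6, -0.04, 40],
    [4.2, 0.4, 3.6, -0.04, 40],
    [4.2, 0.4, 3.6, -0.04, 40]
  ]
}}

```text
t: 5.08
position: [438.6, 448.3, 215.7]
ee_rot: [2.177, 2.264, -0.001]
ft_force: [0.2, -0.9, 0.1]
finger_gap: 40.0
grasp_force: 0.0
```

```bash
python3 - <<'E'
from h import *
st=get_state();print(st["position"])
c=cam("wrist",st);im=camera("wrist");cv2.imwrite("pics/w2.png",im[:,:,::-1])
go(440,448,115,2)
print(proj(c,[[441.5,448,139],[441.5,393,170]]))
E
```

```text
[438.63594495 448.32129906 215.70009628]
go [-0.01  0.03  3.38] turn 0.003
[[325.34730056 210.28145218]
 [322.40873198 301.09085713]]
```

View pics/w2.png

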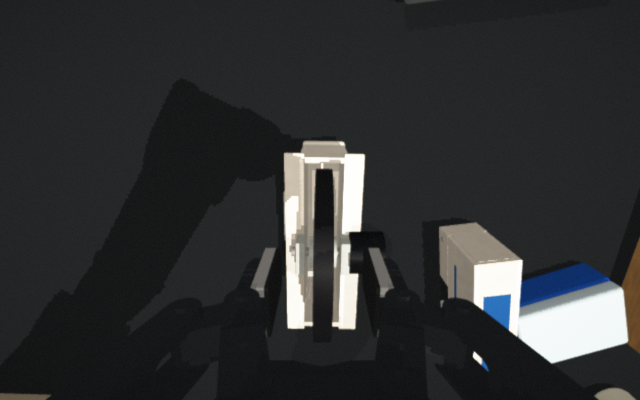

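The wheel (column 323) is centred between the open fingers, so I descend onto the rim.

>>> {"api": "servo_tool", "payload": {
  "commands": [
    [0, 0, 1.7, 0, 40],
    [0, 0, 3.3, 0, 40],
    [0, 0, 3.3, 0, 40],
    [0, 0, 3.3, 0, 40],
    [0, 0, 3.3, 0, 8]
  ],
  "squeeze": 25
}}

```text
t: 5.75
position: [439.3, 450.5, 119.3]
ee_rot: [-2.177, -2.265, -0.007]
ft_force: [-0.1, -0.2, 0.1]
finger_gap: 23.2
grasp_force: 0.0
```

>>> {"api": "servo_tool", "payload": {
  "commands": [
    [0, 0, 0, 0, 8],
    [0, 0, 0, 0, 8],
    [0, 0, 0, 0, 8],
    [0, 0, 0, 0, 8]
  ]
}}

```text
t: 6.25
position: [440.0, 450.7, 118.7]
ee_rot: [2.178, 2.264, 0.008]
ft_force: [2.8, 2.0, 7.6]
finger_gap: 13.7
grasp_force: 30.6
```

>>> {"api": "servo_tool", "payload": {
  "commands": [
    [-0.28, 0, -0.33, 0, 8],
    [-0.62, 0, -0.6, 0, 8],
    [-1.01, 0, -0.8, 0, 8],
    [-1.42, 0, -0.93, 0, 8],
    [-1.86, 0, -0.97, 0, 8]
  ]
}}

```text
t: 6.88
position: [441.4, 395.6, 146.8]
ee_rot: [-2.176, -2.263, -0.009]
ft_force: [2.1, 4.7, -3.5]
finger_gap: 13.6
grasp_force: 26.9
```

>>> {"api": "servo_tool", "payload": {
  "commands": [
    [-0.43, 0, 0.04, 0, 8],
    [-0.85, 0, 0.17, 0, 8],
    [-1.23, 0, 0.37, 0, 8],
    [-1.57, 0, 0.64, 0, 8],
    [-1.85, 0, 0.97, 0, 8]
  ]
}}

```text
t: 7.5
position: [442.9, 337.6, 117.1]
ee_rot: [2.178, 2.264, 0.002]
ft_force: [2.1, 1.7, 6.9]
finger_gap: 13.8
grasp_force: 32.2
```

>>> {"api": "servo_tool", "payload": {
  "commands": [
    [0, 0, 0, 0, 8],
    [0, 0, 0, 0, 8]
  ]
}}

```text
t: 7.75
position: [442.8, 336.7, 116.2]
ee_rot: [2.176, 2.263, -0.003]
ft_force: [3.6, -1.1, -0.9]
finger_gap: 13.7
grasp_force: 31.5
```

```bash
python3 - <<'E'
from h import *
im=camera("scene")
a=cv2.resize(im[160:240,410:520],None,fx=5,fy=5,interpolation=3);cv2.imwrite("pics/s1.png",a[:,:,::-1])
go(440,448,115,2);go(444,338,115,2)
E
```

```text
go [3.71 0.05 0.03] turn 0.004
go [0.04 0.04 0.04] turn 0.004
```

View pics/s1.png

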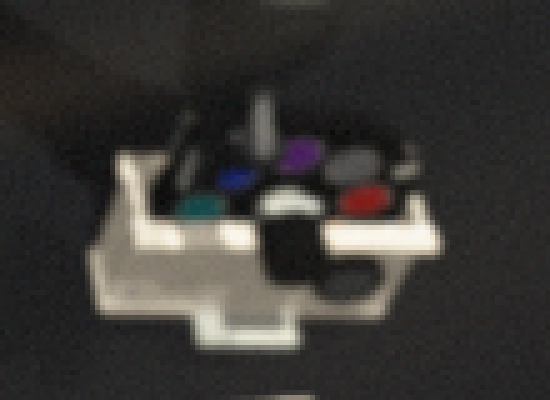

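>>> {"api": "servo_tool", "payload": {
  "commands": [
    [0, 0, 0, 0, 40],
    [0, 0, 0, 0, 40],
    [0, 0, 0, 0, 40],
    [0, 0, -1.6, 0, 40],
    [0, 0, -3.3, 0, 40]
  ]
}}

```text
t: 8.43
position: [441.6, 337.8, 216.0]
ee_rot: [-2.175, -2.266, 0.004]
ft_force: [0.7, 0.8, -0.5]
finger_gap: 39.7
grasp_force: 0.0
```

>>> {"api": "servo_tool", "payload": {
  "commands": [
    [1.8, 0, -1, 0, 40],
    [3.6, 0, -1, 0, 40],
    [3.6, 0, -1, 0, 40],
    [3.6, 0, -1, 0, 40]
  ]
}}

```text
t: 8.93
position: [437.7, 445.3, 244.8]
ee_rot: [2.175, 2.266, -0.003]
ft_force: [-0.3, 0.2, 0.1]
finger_gap: 40.0
grasp_force: 0.0
```

```bash
python3 - <<'E'
from h import *
st=get_state();print(st["position"]); c=cam("wrist",st)
iw=camera("wrist"); im=camera("scene")
a=cv2.resize(im[170:230,420:510],(540,360),interpolation=cv2.INTER_CUBIC)
b=cv2.resize(iw[130:360,260:390],None,fx=1.56,fy=1.56,interpolation=cv2.INTER_CUBIC)[:360]
b=np.pad(b,((0,360-b.shape[0]),(0,0),(0,0)));cv2.imwrite("pics/s2.png",np.hstack([a,b])[:,:,::-1])
d=np.array([-np.sin(.03),np.cos(.03)])
P=[np.r_[[441.5+7,393]+d*75*np.sin(t),95+75*np.cos(t)] for t in np.radians([-60,-30,0,30,60])]
print("rim scene crop (+y side first neg)",((proj(cam("scene"),P)-[420,170])*6).round())
print("wrist crop",((proj(c,P)-[260,130])*1.56+[540,0]).round())
E
```

```text
[437.72987175 445.28288691 244.75505337]
rim scene crop (+y side first neg) [[157. 133.]
 [231.  97.]
 [318.  84.]
 [392.  98.]
 [429. 136.]]
wrist crop [[649. 289.]
 [651. 279.]
 [654. 227.]
 [655. 148.]
 [654.  80.]]
```

View pics/s2.png

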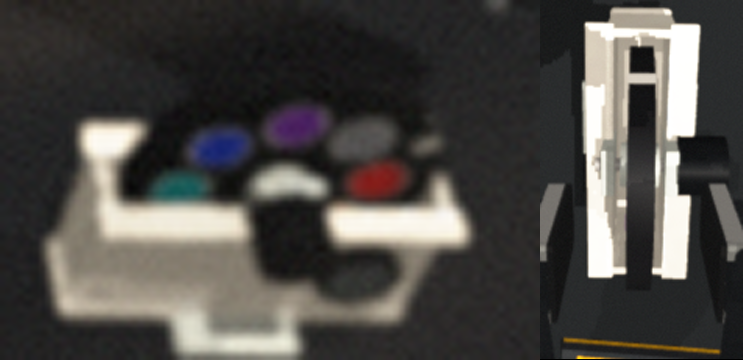

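The home mark shows as a white band at (642,78) in the wrist crop, and in the scene crop at (428,146). That puts it about 61° to the +y side. I take a 61° stroke in the same direction, leaving the top visible.

```bash
python3 - <<'E'
from h import *
go(441,428,137,2)
E
```

```text
go [-0.54  0.06  3.6 ] turn 0.004
```

>>> {"api": "servo_tool", "payload": {
  "commands": [
    [-0.5, 0, 1.8, 0, 40],
    [-0.5, 0, 3.6, 0, 40],
    [-0.5, 0, 3.6, 0, 40],
    [-0.5, 0, 3.6, 0, 40],
    [-0.5, 0, 3.6, 0, 8]
  ]
}}

```text
t: 9.65
position: [439.9, 432.4, 140.1]
ee_rot: [-2.177, -2.265, -0.007]
ft_force: [-0.0, -0.5, 0.1]
finger_gap: 22.9
grasp_force: 0.0
```

>>> {"api": "servo_tool", "payload": {
  "commands": [
    [0, 0, 0, 0, 8],
    [0, 0, 0, 0, 8],
    [0, 0, 0, 0, 8]
  ]
}}

```text
t: 10.02
position: [440.4, 432.6, 139.7]
ee_rot: [2.178, 2.264, 0.008]
ft_force: [1.7, 0.9, 7.4]
finger_gap: 13.2
grasp_force: 29.9
```

>>> {"api": "servo_tool", "payload": {
  "commands": [
    [-0.37, 0, -0.17, 0, 8],
    [-0.76, 0, -0.28, 0, 8],
    [-1.17, 0, -0.31, 0, 8],
    [-1.57, 0, -0.28, 0, 8],
    [-1.96, 0, -0.17, 0, 8]
  ]
}}

```text
t: 10.65
position: [441.9, 376.1, 145.7]
ee_rot: [-2.175, -2.263, -0.013]
ft_force: [-1.2, 2.8, 8.6]
finger_gap: 13.5
grasp_force: 32.9
```

>>> {"api": "servo_tool", "payload": {
  "commands": [
    [-0.41, 0, 0.19, 0, 8],
    [-0.41, 0, 0.19, 0, 8],
    [-0.41, 0, 0.19, 0, 8],
    [-0.41, 0, 0.19, 0, 8]
  ]
}}

```text
t: 11.15
position: [442.3, 360.4, 138.5]
ee_rot: [2.178, 2.263, 0.003]
ft_force: [-0.5, -1.4, 8.1]
finger_gap: 13.3
grasp_force: 34.0
```

```bash
cat > mark.py <<'E'
from h import *
st=get_state();print(st["position"]); c=cam("wrist",st)
iw=camera("wrist"); im=camera("scene")
ts=np.radians(np.arange(-70,71,1)); d=np.array([-np.sin(.03),np.cos(.03)])
for n,c,img,xo in(("wrist",c,iw,0),("scene",cam("scene"),im,5)):
    B=np.array([cv2.remap(img.max(2).astype(np.float32),*[p.astype(np.float32).reshape(-1,1) for p in proj(c,[np.r_[[441.5+xo+k,393]+d*(75 if n=="wrist" else 73)*np.sin(t),95+(75 if n=="wrist" else 73)*np.cos(t)] for t in ts]).T],1)[:,0] for k in (-3,0,3)]).mean(0)
    print(n,"brightest deg(+y positive)",[(int(np.degrees(ts[i]).round()),int(B[i])) for i in np.argsort(-B)[:6]])
E
python3 mark.py
```

```text
[442.28993324 360.37905173 138.53611116]
wrist brightest deg(+y positive) [(5, 252), (4, 252), (6, 251), (3, 242), (2, 230), (1, 88)]
scene brightest deg(+y positive) [(3, 106), (4, 104), (2, 101), (5, 99), (1, 95), (6, 91)]
```

>>> {"api": "servo_tool", "payload": {
  "commands": [
    [-0.14, 0, 0.07, 0, 8],
    [-0.14, 0, 0.07, 0, 8],
    [-0.14, 0, 0.07, 0, 8],
    [-0.14, 0, 0.07, 0, 8]
  ]
}}

```text
t: 11.75
position: [442.4, 357.3, 136.7]
ee_rot: [-2.178, -2.264, -0.006]
ft_force: [-1.2, 0.2, 7.9]
finger_gap: 12.9
grasp_force: 34.5
```

>>> {"api": "servo_tool", "payload": {
  "commands": [
    [0, 0, 0, 0, 40],
    [0, 0, 0, 0, 40],
    [0, 0, 0, 0, 40],
    [0, 0, -1.6, 0, 40],
    [0, 0, -3.2, 0, 40]
  ]
}}

```text
t: 12.38
position: [441.3, 355.3, 231.2]
ee_rot: [-2.176, -2.265, 0.003]
ft_force: [0.8, -0.2, -0.4]
finger_gap: 40.0
grasp_force: 0.0
```

>>> {"api": "servo_tool", "payload": {
  "commands": [
    [0, 0, -1, 0, 40],
    [0, 0, -1, 0, 40],
    [0, 0, -1, 0, 40]
  ]
}}

```text
t: 12.75
position: [441.4, 355.0, 259.8]
ee_rot: [2.177, 2.265, -0.003]
ft_force: [-0.6, -0.0, -0.8]
finger_gap: 40.1
grasp_force: 0.0
```

```bash
python3 mark.py; python3 - <<'E'
from h import *
go(640,240,330,-9)
E
```

```text
[441.40544617 355.01292656 259.7626226 ]
wrist brightest deg(+y positive) [(2, 253), (1, 253), (0, 252), (3, 252), (-1, 239), (4, 225)]
scene brightest deg(+y positive) [(4, 225), (5, 223), (3, 220), (6, 206), (2, 201), (7, 182)]
go [-4.1   6.46 -2.36] turn 0.197
```

```bash
python3 - <<'E'
from h import *
go(612,290,260,9.7)
E
```

```text
go [-2.39  5.6  -0.03] turn -0.129
```

>>> {"api": "servo_tool", "payload": {
  "commands": [
    [-0.8, 1.8, 0, -0.13, 56],
    [-1.6, 3.6, 0, -0.13, 56],
    [-2.4, 5.6, 0, -0.13, 56],
    [-2.4, 5.6, 0, -0.13, 56],
    [-2.4, 5.6, 0, -0.13, 56]
  ]
}}

```text
t: 13.48
position: [611.6, 290.5, 259.1]
ee_rot: [-2.023, -2.4, 0.004]
ft_force: [-0.7, -0.0, -0.3]
finger_gap: 55.8
grasp_force: 0.0
```

```bash
python3 - <<'E'
from h import *
st=get_state();print(st["position"]); c=cam("wrist",st)
im=camera("wrist");cv2.imwrite("pics/w3.png",im[:,:,::-1])
for s in silhouettes("wrist","cover_mid")[:2]: print(s["confidence"],s["pixel"],rect(c,s["pixels"],94))
lab=((im[...,2]>120)&(im[...,0]<80)).astype(np.uint8)
n,L,S,C=cv2.connectedComponentsWithStats(lab)
for i in range(1,n):
    if S[i,4]>300: print("blue",S[i],rect(c,L==i,94))
E
```

```text
[611.60242583 290.5241497  259.05344754]
0.76 [330.9, 157.9] [617.1 305.  168.9  45.  -80.4]
blue [ 319  116   25  100 1901] [617.8 304.3  97.8  23.3 -80.4]
```

View pics/w3.png

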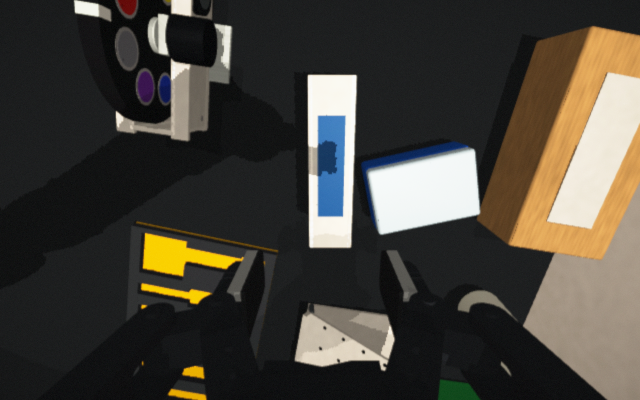

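The wrist view shows the cover at (331,158), aligned with the fingers: centre (617.5, 304.7), yaw 9.6°. The tip box at (420,190) is clear of it.

```bash
python3 - <<'E'
from h import *
go(617.5,304.7,68,9.6)
E
```

```text
go [0.38 0.31 6.41] turn 0.005
```

>>> {"api": "servo_tool", "payload": {
  "commands": [
    [0.4, 0.3, 2, 0, 60],
    [0.4, 0.3, 4, 0, 60],
    [0.4, 0.3, 5.5, 0, 60],
    [0.4, 0.3, 6.3, 0, 60],
    [0.4, 0.3, 6.3, 0, 60]
  ]
}}

```text
t: 14.2
position: [616.8, 304.2, 69.9]
ee_rot: [-2.021, -2.403, 0.006]
ft_force: [0.3, -0.5, 0.8]
finger_gap: 59.5
grasp_force: 0.0
```

>>> {"api": "servo_tool", "payload": {
  "commands": [
    [0, 0, 0, 0, 60],
    [0, 0, 0, 0, 36],
    [0, 0, 0, 0, 36],
    [0, 0, 0, 0, 36],
    [0, 0, 0, 0, 36]
  ],
  "squeeze": 45
}}

```text
t: 14.82
position: [619.9, 304.8, 74.0]
ee_rot: [2.024, 2.402, 0.004]
ft_force: [-1.3, 0.4, 5.9]
finger_gap: 43.1
grasp_force: 46.4
```

>>> {"api": "servo_tool", "payload": {
  "commands": [
    [0, 0, 0, 0, 36],
    [0, 0, -0.5, 0, 36],
    [0, 0, -2, 0, 36],
    [0, 0, -4, 0, 36],
    [0, 0, -5.7, 0, 36]
  ]
}}

```text
t: 15.45
position: [619.6, 303.9, 245.9]
ee_rot: [2.024, 2.402, 0.003]
ft_force: [0.1, -0.2, -2.6]
finger_gap: 43.1
grasp_force: 46.6
```

```bash
python3 - <<'E'
from h import *
st=get_state();print(st["position"],st["finger_gap"]); go(441.5,393,265,1.7)
M=R.from_rotvec(st["ee_rot"]).as_matrix();print(np.degrees(np.arctan2(M[1,1],M[0,1])))
E
```

```text
[619.59910511 303.90704736 245.91190856] 43.07884703037832
go [ 3.93 -5.35 -0.64] turn 0.14
9.739160565427628
```

>>> {"api": "servo_tool", "payload": {
  "commands": [
    [0, 0, -1.2, 0, 36],
    [0.8, -1.2, -1.2, 0.07, 36],
    [1.9, -2.6, -1.2, 0.14, 36],
    [3, -4.1, -1.2, 0.14, 36],
    [3.9, -5.3, -1.2, 0.14, 36]
  ]
}}

```text
t: 16.08
position: [440.4, 393.3, 279.9]
ee_rot: [-2.186, -2.256, -0.001]
ft_force: [0.5, -0.1, -2.0]
finger_gap: 43.1
grasp_force: 46.6
```

>>> {"api": "servo_tool", "payload": {
  "commands": [
    [0, 0, 0, 0, 36],
    [0, 0, 0, 0, 36],
    [0, 0, 0, 0, 36]
  ]
}}

```text
t: 16.45
position: [444.3, 391.2, 278.8]
ee_rot: [2.19, 2.251, 0.0]
ft_force: [-1.0, 0.2, -2.6]
finger_gap: 43.1
grasp_force: 46.9
```

```bash
python3 - <<'E'
from h import *
st0=dict(position=np.array([438.64,448.32,215.7]),ee_rot=np.array([2.177,2.264,-.001])); c=cam("wrist",st0)
P=w(c,[(285,154),(364,154),(357,328),(288,328)],90);print(P.round(1),P.mean(0))
st=get_state();print(st["position"]);c=cam("wrist",st)
im=camera("wrist");cv2.imwrite("pics/w4.png",im[:,:,::-1])
print(proj(c,[[441.5-2.3,393+85,90],[441.5,393,170]]))
go(441.5,393,166,1.6)
E
```

```text
[[406.8 479.5  90. ]
 [473.  482.1  90. ]
 [479.8 307.   90. ]
 [410.5 304.2  90. ]] [442.51917441 393.17784521  90.        ]
[444.33115165 391.19489118 278.77620381]
[[318.63630675  87.60958259]
 [318.00105756 194.64201336]]
go [ 0.06 -0.09  3.76] turn -0.0
```

View pics/w4.png

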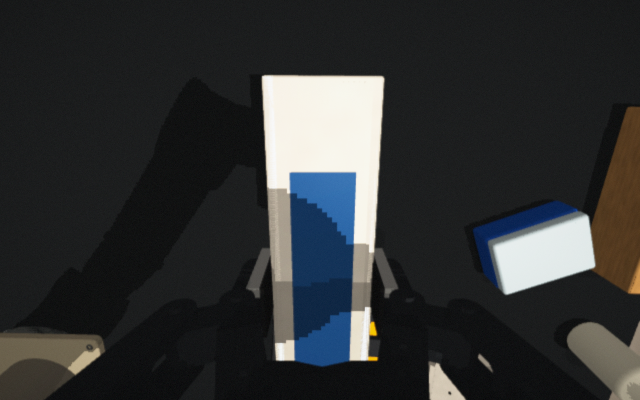

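The cover (263-384, 76-360) is held square and fully hides the housing below it.

```bash
python3 - <<'E'
from h import *
c=cam("wrist");print(w(c,[(263,76),(384,76)],298.8))
E
```

```text
[[421.18509554 475.05738677 298.8       ]
 [464.41437551 476.23685328 298.8       ]]
```

>>> {"api": "servo_tool", "payload": {
  "commands": [
    [0.07, -0.08, 0.8, 0, 36],
    [0.07, -0.08, 1.6, 0, 36],
    [0.07, -0.08, 2.4, 0, 36],
    [0.07, -0.08, 3, 0, 36],
    [0.07, -0.08, 3, 0, 36]
  ]
}}

```text
t: 17.12
position: [440.3, 393.3, 187.4]
ee_rot: [-2.189, -2.254, 0.005]
ft_force: [-1.1, -0.5, -2.7]
finger_gap: 43.1
grasp_force: 46.8
```

>>> {"api": "servo_tool", "payload": {
  "commands": [
    [0, 0.03, 0.3, 0, 36],
    [0, 0.03, 0.5, 0, 36],
    [0, 0.03, 0.65, 0, 36],
    [0, 0.03, 0.75, 0, 36],
    [0, 0.03, 0.75, 0, 36]
  ]
}}

```text
t: 17.75
position: [441.2, 394.3, 166.1]
ee_rot: [2.188, 2.255, -0.0]
ft_force: [-0.4, -0.4, -2.3]
finger_gap: 43.1
grasp_force: 46.9
```

>>> {"api": "servo_tool", "payload": {
  "commands": [
    [0, 0, 0, 0, 36],
    [0, 0, 0, 0, 36]
  ]
}}

```text
t: 18.0
position: [441.4, 394.5, 166.5]
ee_rot: [2.188, 2.255, 0.001]
ft_force: [0.1, -0.2, -2.4]
finger_gap: 43.2
grasp_force: 46.9
```

>>> {"api": "servo_tool", "payload": {
  "commands": [
    [-0.03, 0.02, 0.06, 0, 36],
    [-0.03, 0.02, 0.12, 0, 36],
    [-0.03, 0.02, 0.16, 0, 36],
    [-0.03, 0.02, 0.16, 0, 36]
  ]
}}

```text
t: 18.5
position: [442.0, 393.4, 163.9]
ee_rot: [2.187, 2.253, 0.001]
ft_force: [-3.7, -5.6, 15.3]
finger_gap: 43.0
grasp_force: 48.8
```

>>> {"api": "servo_tool", "payload": {
  "commands": [
    [0, 0, -0.04, 0, 60],
    [0, 0, -0.04, 0, 60],
    [0, 0, -0.04, 0, 60],
    [0, 0, -2, 0, 60],
    [0, 0, -4, 0, 60]
  ]
}}

```text
t: 19.12
position: [441.6, 393.1, 282.0]
ee_rot: [-2.187, -2.254, 0.003]
ft_force: [2.0, 0.8, -0.1]
finger_gap: 60.1
grasp_force: 0.0
```

```bash
python3 - <<'E'
from h import *
st=get_state();print(st["position"]); c=cam("wrist",st)
im=camera("wrist");cv2.imwrite("pics/w5.png",im[:,:,::-1])
lab=((im[...,2]>100)&(im[...,0]<80)).astype(np.uint8)
for s in silhouettes("wrist","cover_mid")[:1]: print(s["confidence"],rect(c,s["pixels"],184))
camera("scene")
for s in silhouettes("scene","cover_mid")[:1]: print(s["confidence"],s["pixel"],proj(cam("scene"),[[442,393,137],[442,393,184]]))
go(560,-30,300,-90)
E
```

```text
[441.60393069 393.13666109 281.97575458]
0.82 [439.5 393.6 169.2  44.5 -88.8]
0.94 [469.8, 186.8] [[468.85782793 189.60903533]
 [474.23994945 178.9522712 ]]
go [-14.24   3.5   -0.6 ] turn -1.541
```

View pics/w5.png

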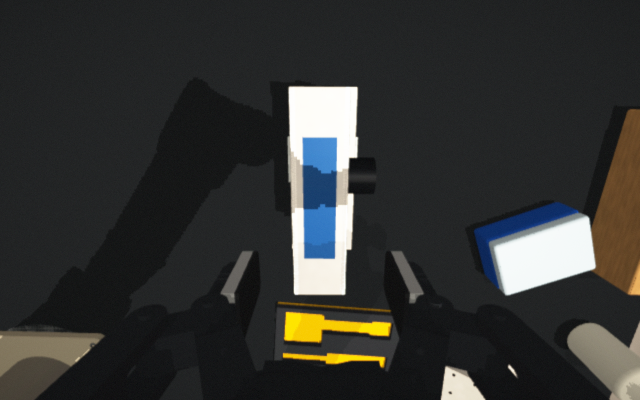

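The cover sits squarely on the housing at (323,190); at flange height its measured size matches. Next I look at the tray and rack.

>>> {"api": "servo_tool", "payload": {
  "commands": [
    [-1.8, 0, -0.4, -0.17, 60],
    [-3.6, 0, -0.8, -0.34, 60],
    [-5.4, 0, -1.2, -0.51, 60],
    [-7.2, 0, -1.2, -0.68, 60],
    [-9, 0, -1.2, -0.85, 60]
  ]
}}

```text
t: 19.95
position: [449.2, 121.2, 316.0]
ee_rot: [-1.055, -2.957, 0.002]
ft_force: [0.4, -0.4, 0.1]
finger_gap: 60.2
grasp_force: 0.0
```

```bash
python3 -c "
from h import *
go(440,0,330,86.7)"
```

```text
go [-2.32 -3.32 -0.46] turn -0.628
```

>>> {"api": "servo_tool", "payload": {
  "commands": [
    [-1, -1.2, -0.4, -0.16, 60],
    [-2, -2.4, -0.4, -0.32, 60],
    [-2.3, -3, -0.4, -0.48, 60],
    [-2.3, -3, -0.4, -0.63, 60],
    [-2.3, -3, -0.4, -0.63, 60]
  ]
}}

```text
t: 20.58
position: [445.1, 9.6, 328.1]
ee_rot: [-0.099, -3.137, -0.001]
ft_force: [-0.4, 0.2, -1.8]
finger_gap: 60.2
grasp_force: 0.0
```

```bash
python3 - <<'E'
from h import *
st=get_state();print(st["position"],st["q"].round(2)); c=cam("wrist",st)
im=camera("wrist");cv2.imwrite("pics/w6.png",im[:,:,::-1])
for s in silhouettes("wrist","tray")[:1]: print(s["confidence"],s["pixel"],rect(c,s["pixels"],14))
for s in silhouettes("wrist","rack")[:1]: print(s["confidence"],s["pixel"],rect(c,s["pixels"],50))
h=cv2.cvtColor(im,cv2.COLOR_RGB2HSV)
m=((h[...,0]>18)&(h[...,0]<32)&(h[...,1]>150)&(h[...,2]>120)).astype(np.uint8)
n,L,S,C=cv2.connectedComponentsWithStats(m)
for i in range(1,n):
    if S[i,4]>300: print("yellow",S[i],rect(c,L==i,4))
E
```

```text
[445.06769914   9.62150875 328.1118358 ] [ 0.69  0.35 -1.03  1.9   0.34  1.09  1.03]
0.58 [319.7, 163.3] [467.1   9.8 313.  194.9  86.9]
0.71 [35.4, 88.9] [ 336.2 -339.6   83.    36.4   86.4]
yellow [ 310  113   39  109 2753] [467.8  19.5 162.2  54.3  -2.2]
yellow [ 355  112   22  111 1852] [471.1  72.7 165.3  30.4  -3.1]
yellow [ 385  112   44  110 2940] [473.8 129.1 164.   59.3  -3.1]
yellow [ 218  115   36  107 2145] [ 460.1 -117.7  159.4   40.7   -3.6]
yellow [ 258  119   51   99 2388] [463.8 -51.2 147.3  76.3  -3.7]
```

View pics/w6.png

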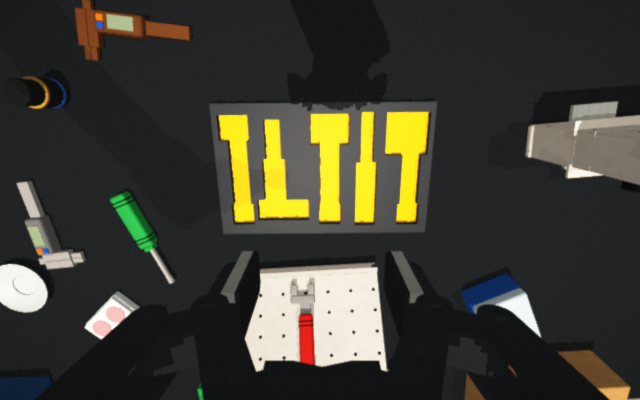

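Wrist view: the tray with its five yellow cut-outs is at (325,165). The rack with the red spanner (head at (302,290), towards the robot) is at (315,320), the grey caliper at (45,235) and the green screwdriver at (135,225), both lying head away from the robot. I move over the spanner.

```bash
python3 -c "
from h import *
go(640,-32,250,90)
c=cam('wrist');print(w(c,[(262,270),(377,266)],5))"
```

```text
go [-6.56 -1.01  2.62] turn -0.062
[[628.00150644 -99.36500628   5.        ]
 [632.49982191  88.36224087   5.        ]]
```

>>> {"api": "servo_tool", "payload": {
  "commands": [
    [-1.6, -0.3, 0.6, -0.06, 60],
    [-3.2, -0.6, 1.2, -0.06, 60],
    [-4.8, -0.9, 1.8, -0.06, 60],
    [-6.4, -1.1, 2.6, -0.06, 60],
    [-6.4, -1.1, 2.6, -0.06, 60]
  ]
}}

```text
t: 21.35
position: [636.6, -35.0, 247.4]
ee_rot: [-0.006, -3.137, -0.001]
ft_force: [-1.1, 0.6, -0.1]
finger_gap: 60.2
grasp_force: 0.0
```

>>> {"api": "servo_tool", "payload": {
  "commands": [
    [0, 0, 0, 0, 50],
    [0, 0, 0, 0, 50]
  ]
}}

```text
t: 21.6
position: [635.0, -33.5, 252.7]
ee_rot: [-0.001, 3.14, -0.001]
ft_force: [-0.5, 0.1, 1.4]
finger_gap: 50.3
grasp_force: 0.0
```

```bash
python3 - <<'E'
from h import *
st=get_state();print(st["position"],st["q"].round(2)); c=cam("wrist",st)
im=camera("wrist");cv2.imwrite("pics/w7.png",im[:,:,::-1])
for k in("rack","spanner_mid"):
  for s in silhouettes("wrist",k)[:1]: print(k,s["confidence"],s["pixel"],rect(c,s["pixels"],50))
E
```

```text
[634.95183353 -33.49035889 252.68761651] [ 0.49  0.72 -0.88  1.52  0.58  1.18  1.08]
rack 0.57 [317.2, 223.6] [724.1 -29.2 268.  218.9 -89.4]
spanner_mid 0.7 [321.0, 237.5] [ 7.267e+02 -3.350e+01  1.870e+02  3.590e+01  4.000e-01]
```

View pics/w7.png

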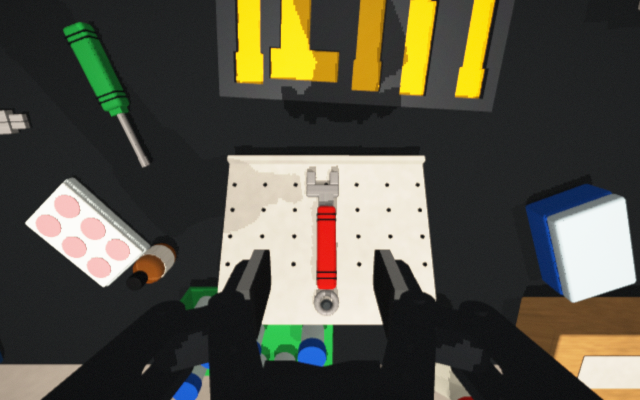

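Wrist close-up: front corners of the board at (229,157) and (425,157), red grip from (325,207) to (326,288), eye on the peg at (326,301), jaw head at (323,183). I fit the rack and spanner from these.

```bash
python3 - <<'E'
from h import *
from scipy.optimize import least_squares
c=cam("wrist")
a=np.radians(35)
def pt(p,s,y,n):
    x0,y0,psi,h0=p[:4]; X=s*np.cos(a)-n*np.sin(a); Z=h0+s*np.sin(a)+n*np.cos(a)
    return [x0+X*np.cos(psi)-y*np.sin(psi),y0+X*np.sin(psi)+y*np.cos(psi),Z]
# image right=+y
def model(p):
    m=p[4]; return proj(c,[pt(p,0,-113,0),pt(p,0,113,0),pt(p,m-30,p[5],20),pt(p,m+56,p[5],20),pt(p,m+69,p[5],10)])
obs=np.array([(229,157),(425,157),(325,207),(326,288),(326,301)])
r=least_squares(lambda p:np.r_[(model(p)-obs).ravel(),(p[4]-100)/3,p[3]/5],[630,-30,0,0,100,0],x_scale=[1,1,.01,1,1,1])
print(r.x.round(3),(model(r.x)-obs).round(1).tolist())
mid=np.array(pt(r.x,r.x[4],r.x[5],10));print("mid",mid)
d=np.array([0,0,-18.7]);print("TCP for mid");go(*(mid+d),90+np.degrees(r.x[2]))
E
```

```text
[ 6.23631e+02 -2.89470e+01  1.00000e-03  1.67780e+01  9.57230e+01
 -2.36600e+00] [[2.7, -0.1], [-2.7, -0.5], [0.4, -2.0], [-0.2, 0.7], [-0.2, 1.5]]
mid [696.31009724 -31.23268243  79.87446059]
TCP for mid
go [-2.03  0.11  6.38] turn -0.002
```

```bash
python3 - <<'E'
from h import *
from scipy.optimize import least_squares
c=cam("wrist"); im=camera("scene"); h=cv2.cvtColor(im,cv2.COLOR_RGB2HSV)
m=(((h[...,0]<6)|(h[...,0]>174))&(h[...,1]>150)&(h[...,2]>80)); m[:,:290]=0;m[:,350:]=0; v,u=np.nonzero(m);print("scene red",u.mean(),v.mean(),len(u),v.min(),v.max())
cs=cam("scene")
a=np.radians(35)
def pt(p,s,y,n):
    x0,y0,psi,h0=p[:4]; X=s*np.cos(a)-n*np.sin(a); Z=h0+s*np.sin(a)+n*np.cos(a)
    return [x0+X*np.cos(psi)-y*np.sin(psi),y0+X*np.sin(psi)+y*np.cos(psi),Z]
def model(p):
    m=p[4]; return proj(c,[pt(p,0,-113,0),pt(p,0,113,0),pt(p,m-30,p[5],20),pt(p,m+56,p[5],20),pt(p,m+69,p[5],10)])
obs=np.array([(229,157),(425,157),(325,207),(326,288),(326,301)])
r=least_squares(lambda p:np.r_[(model(p)-obs).ravel(),(p[4]-100)/3],[630,-30,0,0,100,0],x_scale=[1,1,.01,1,1,1])
print(r.x.round(3),(model(r.x)-obs).round(1).tolist())
p=r.x;mid=np.array(pt(p,p[4],p[5],10));print("mid",mid,"scene pred",proj(cs,[pt(p,p[4]+13,p[5],18)]))
p2=np.array([623.6,-28.9,0,16.8,95.7,-2.4]);print("scene pred2",proj(cs,[pt(p2,p2[4]+13,p2[5],18)]))
go(*(mid-[0,0,18.7]),90)
E
```

```text
scene red 318.6470588235294 275.0504201680672 119 266 284
[ 6.23066e+02 -2.90070e+01  1.00000e-03  2.05110e+01  9.44020e+01
 -2.34000e+00] [[1.7, -0.1], [-1.7, -0.4], [0.4, -2.6], [-0.2, 0.9], [-0.2, 1.9]]
mid [694.66216323 -31.27092749  82.84915849] scene pred [[317.30675056 271.95485903]]
scene pred2 [[317.26495806 273.03839563]]
go [-1.97  0.11  6.28] turn -0.001
```

>>> {"api": "servo_tool", "payload": {
  "commands": [
    [-2, 0.1, 1.5, 0, 36],
    [-2, 0.1, 3, 0, 36],
    [-2, 0.1, 4.5, 0, 36],
    [-2, 0.1, 5.4, 0, 36],
    [-2, 0.1, 5.4, 0, 36]
  ]
}}

```text
t: 22.42
position: [693.8, -31.9, 87.4]
ee_rot: [-0.001, -3.137, 0.001]
ft_force: [0.1, 0.1, 0.2]
finger_gap: 36.1
grasp_force: 0.0
```

>>> {"api": "servo_tool", "payload": {
  "commands": [
    [0, 0, 0, 0, 36],
    [0, 0, 0.1, 0, 36],
    [0, 0, 0.2, 0, 36],
    [0, 0, 0.2, 0, 36]
  ]
}}

```text
t: 22.92
position: [695.5, -31.5, 83.7]
ee_rot: [0.001, 3.141, -0.0]
ft_force: [-0.2, -0.3, 1.0]
finger_gap: 35.7
grasp_force: 0.0
```

```bash
python3 - <<'E'
from h import *
st=get_state();print(st["position"]);go(696,-31.3,81,90)
im=camera("wrist");cv2.imwrite("pics/w8.png",im[120:400,160:480,::-1])
E
```

```text
[695.53746823 -31.53022562  83.65977251]
go [-0.02  0.01  0.09] turn -0.001
```

View pics/w8.png

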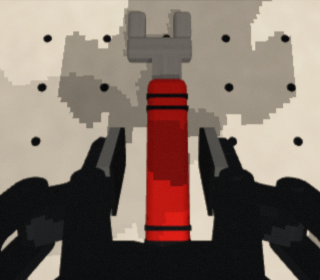

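The fingers straddle the middle of the red grip (crop 120-205, grip rows 80-240). I close, then lift square off the board.

>>> {"api": "servo_tool", "payload": {
  "commands": [
    [0, 0, 0.1, 0, 36],
    [0, 0, 0.1, 0, 36],
    [0, 0, 0.1, 0, 12],
    [0, 0, 0.1, 0, 12],
    [0, 0, 0.1, 0, 12]
  ],
  "squeeze": 50
}}

```text
t: 23.6
position: [695.6, -31.0, 80.8]
ee_rot: [0.001, 3.141, 0.001]
ft_force: [-1.2, 1.5, 2.3]
finger_gap: 18.7
grasp_force: 50.6
```

>>> {"api": "servo_tool", "payload": {
  "commands": [
    [0, 0, 0, 0, 12],
    [0, 0, 0, 0, 12],
    [0, 0, 0, 0, 12]
  ]
}}

```text
t: 23.98
position: [695.6, -31.1, 80.8]
ee_rot: [0.001, 3.141, 0.001]
ft_force: [-1.6, 0.5, 4.2]
finger_gap: 18.4
grasp_force: 50.7
```

>>> {"api": "servo_tool", "payload": {
  "commands": [
    [0.15, 0, -0.2, 0, 12],
    [0.35, 0, -0.5, 0, 12],
    [0.6, 0, -0.85, 0, 12],
    [0.9, 0, -1.3, 0, 12],
    [0.9, 0, -1.3, 0, 12]
  ]
}}

```text
t: 24.6
position: [668.3, -31.4, 121.1]
ee_rot: [0.001, 3.14, -0.001]
ft_force: [0.1, 0.0, -1.9]
finger_gap: 18.4
grasp_force: 50.1
```

>>> {"api": "servo_tool", "payload": {
  "commands": [
    [0.8, 0, -1.2, 0, 12],
    [2, 0, -2.5, 0, 12],
    [2, 0, -2.5, 0, 12]
  ]
}}

```text
t: 24.98
position: [608.1, -30.9, 197.3]
ee_rot: [-0.001, 3.138, -0.002]
ft_force: [0.4, -0.3, -1.5]
finger_gap: 18.9
grasp_force: 50.1
```

```bash
python3 - <<'E'
from h import *
im=camera("wrist");cv2.imwrite("pics/w9.png",im[100:400,160:480,::-1])
st=get_state();print(st["position"])
for s in silhouettes("wrist","spanner_mid")[:1]: v,u=np.nonzero(s["pixels"]);print(s["confidence"],u.min(),u.max(),v.min(),v.max())
go(470,-117,150,86.8)
E
```

```text
[608.7058419  -31.63836219 195.72915467]
0.66 281 345 133 365
go [ 4.63 -2.84  1.48] turn 0.055
```

View pics/w9.png

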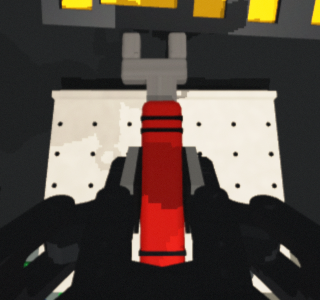

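The spanner is free and held: head at the crop's (155,60), grip rows 100-265, pitch unchanged at about 35°.

```bash
python3 - <<'E'
from h import *
from scipy.optimize import least_squares
st=get_state();c=cam("wrist",st);im=camera("wrist")
h=cv2.cvtColor(im,cv2.COLOR_RGB2HSV);m=(((h[...,0]<6)|(h[...,0]>174))&(h[...,1]>140)&(h[...,2]>60)).astype(np.uint8)
n,L,S,C=cv2.connectedComponentsWithStats(m);i=1+np.argmax(S[1:,4]);v,u=np.nonzero(L==i)
r0=v.min();print("grip front row",r0,"back",v.max())
f=u[v==r0+4];print("front cols",f.min(),f.max())
obs=np.array([(f.min(),r0+4),(f.max()+1,r0+4)])
def tool(p,x,y,z):
    dx,dy,dz,th,yaw=p; q=R.from_euler("z",yaw).apply([-x*np.cos(th)-z*np.sin(th),-y,-x*np.sin(th)+z*np.cos(th)]); return st["position"]+[dx,dy,dz]+q
def res(p):
    a=proj(c,[tool(p,30,10,10),tool(p,30,-10,10),tool(p,-56,0,10)]) # y flipped: +y tool = -world y
    return np.r_[(a[:2]-obs).ravel()/2,(a[2,1]-v.max())/4,(p[0])/4,p[2]/4,(p[3]-.611)/.05,p[4]/.03]
r=least_squares(res,[0,0,0,.61,0],x_scale=[1,1,1,.01,.01]);print(r.x.round(3),res(r.x).round(2))
E
```

```text
grip front row 232 back 351
front cols 302 341
[ 20.724  -0.709 -17.86    0.18    0.   ] [ 0.51 -2.26 -0.51 -2.29  7.67  5.18 -4.46 -8.62  0.  ]
```

```bash
python3 - <<'E'
from h import *
from scipy.optimize import least_squares
st=get_state();c=cam("wrist",st);print(st["position"])
obs=np.array([(302.,201),(343,201)]);vb=362;hd=132
def tool(p,x,y,z):
    dx,dy,dz,th,yaw=p; q=R.from_euler("z",yaw).apply([-x*np.cos(th)-z*np.sin(th),-y,-x*np.sin(th)+z*np.cos(th)]); return st["position"]+[dx,dy,dz]+q
def res(p):
    a=proj(c,[tool(p,30,10,10),tool(p,30,-10,10),tool(p,-56,0,8),tool(p,75,0,3)])
    return np.r_[(a[:2]-obs).ravel()/2,(a[2,1]-vb)/4,(a[3,1]-hd)/4,p[0]/4,p[2]/4,(p[3]-.611)/.05,p[4]/.03]
r=least_squares(res,[0,0,0,.61,0],x_scale=[1,1,1,.01,.01]);print(r.x.round(3),res(r.x).round(2))
print(proj(c,[tool(r.x,30,10,10),tool(r.x,30,-10,10),tool(r.x,-56,0,8),tool(r.x,75,0,3)]).round())
E
```

```text
[608.7668613  -32.00006285 193.7781163 ]
[  4.873  -0.403 -13.957   0.59   -0.   ] [ 0.98 -0.9  -0.98 -0.93  3.41 -0.36  1.22 -3.49 -0.42 -0.  ]
[[304. 199.]
 [341. 199.]
 [323. 376.]
 [322. 131.]]
```

```bash
python3 - <<'E'
from h import *
st=get_state();c=cam("wrist",st)
def tool(dx,dz,th,x,y,z): return st["position"]+[dx-x*np.cos(th)-z*np.sin(th),-y,dz-x*np.sin(th)+z*np.cos(th)]
for dx in(-4,0,4,8):
  for dz in(-6,-2,2): print(dx,dz,proj(c,[tool(dx,dz,.611,30,10,10),tool(dx,dz,.611,30,-10,10),tool(dx,dz,.611,75,0,3)]).round(1).tolist())
E
```

```text
-4 -6 [[303.7, 187.2], [342.9, 187.1], [323.0, 117.3]]
-4 -2 [[303.2, 189.3], [343.4, 189.2], [323.1, 117.7]]
-4 2 [[302.8, 191.5], [344.0, 191.4], [323.1, 118.1]]
0 -6 [[303.8, 194.7], [342.8, 194.6], [323.0, 124.5]]
0 -2 [[303.4, 197.0], [343.3, 196.9], [323.1, 125.0]]
0 2 [[303.0, 199.3], [343.8, 199.3], [323.1, 125.5]]
4 -6 [[304.0, 202.1], [342.7, 202.1], [323.0, 131.5]]
4 -2 [[303.5, 204.6], [343.1, 204.5], [323.1, 132.2]]
4 2 [[303.1, 207.1], [343.7, 207.0], [323.1, 132.9]]
8 -6 [[304.1, 209.4], [342.5, 209.4], [323.0, 138.5]]
8 -2 [[303.7, 212.0], [343.0, 212.0], [323.1, 139.3]]
8 2 [[303.3, 214.7], [343.5, 214.7], [323.1, 140.2]]
```

```bash
python3 - <<'E'
from h import *
im=cv2.imread("pics/w6.png")[:,:,::-1].copy()
st=dict(position=np.array([445.07,9.62,328.11]),ee_rot=np.array([-.099,-3.137,-.001]));c=cam("wrist",st)
h=cv2.cvtColor(im,cv2.COLOR_RGB2HSV)
m=((h[...,0]>18)&(h[...,0]<32)&(h[...,1]>150)&(h[...,2]>90)).astype(np.uint8)
n,L,S,C=cv2.connectedComponentsWithStats(m)
A=np.radians(-3.2);ex=np.array([np.cos(A),np.sin(A)]);ey=np.array([-ex[1],ex[0]])
for i in range(1,n):
    if S[i,4]<300 or S[i,0]>370 or 300<S[i,0]<345: continue
    v,u=np.nonzero(L==i);P=w(c,np.c_[u,v],4)[:,:2]-[467,9.7];X=P@ex;Y=P@ey
    print(S[i],"X",X.min().round(1),X.max().round(1))
    for a in range(-85,86,10):
        k=(X>=a)&(X<a+10)
        if k.any(): print(a+5,Y[k].min().round(1),Y[k].max().round(1),end=" | ")
    print()
E
```

```text
[ 355  112   22  111 1852] X -82.2 83.1
-80 54.0 70.9 | -70 54.0 71.3 | -60 54.3 71.7 | -50 54.6 72.1 | -40 54.9 72.2 | -30 55.2 71.4 | -20 54.0 71.8 | -10 48.5 78.1 | 0 48.7 78.3 | 10 48.9 77.5 | 20 49.2 77.9 | 30 47.9 78.3 | 40 48.1 77.2 | 50 48.4 77.6 | 60 48.6 78.1 | 70 48.9 78.4 | 80 49.1 77.2 | 
[ 218  115   36  108 2183] X -79.7 81.6
-80 -147.6 -106.8 | -70 -147.8 -106.9 | -60 -147.5 -107.6 | -50 -147.7 -107.0 | -40 -142.2 -109.1 | -30 -135.9 -111.3 | -20 -135.4 -111.0 | -10 -135.7 -111.5 | 0 -136.0 -110.8 | 10 -135.5 -110.7 | 20 -135.4 -110.8 | 30 -135.7 -110.7 | 40 -135.6 -110.8 | 50 -138.1 -108.9 | 60 -138.5 -107.7 | 70 -138.5 -108.3 | 80 -138.6 -109.1 | 
[ 258  119   51  100 2414] X -73.7 75.3
-70 -83.4 -62.0 | -60 -84.0 -62.2 | -50 -83.1 -62.6 | -40 -83.5 -61.9 | -30 -83.9 -62.1 | -20 -87.9 -57.1 | -10 -88.5 -57.2 | 0 -88.7 -57.6 | 10 -88.3 -56.7 | 20 -88.6 -57.0 | 30 -88.0 -57.4 | 40 -90.1 -27.7 | 50 -99.7 -23.2 | 60 -99.0 -23.4 | 70 -99.5 -23.6 | 80 -98.2 -65.6 |
```

```bash
python3 - <<'E'
from h import *
go(436.5,-111.4,110,86.8)
E
```

```text
go [ 5.74 -2.65  2.8 ] turn 0.054
```

>>> {"api": "servo_tool", "payload": {
  "commands": [
    [1.6, -0.7, 0, 0.05, 12],
    [3.2, -1.4, 0.7, 0.05, 12],
    [4.8, -2.1, 1.4, 0.05, 12],
    [5.7, -2.6, 2.1, 0.05, 12],
    [5.7, -2.6, 2.8, 0.05, 12]
  ]
}}

```text
t: 25.75
position: [434.7, -111.2, 108.6]
ee_rot: [-0.084, -3.136, 0.001]
ft_force: [1.3, 0.2, -1.2]
finger_gap: 18.9
grasp_force: 50.2
```

>>> {"api": "servo_tool", "payload": {
  "commands": [
    [0, 0, 0, 0, 12],
    [0, 0, 0, 0, 12],
    [0, 0, 0, 0, 12]
  ]
}}

```text
t: 26.12
position: [438.4, -108.8, 110.9]
ee_rot: [0.079, 3.139, 0.0]
ft_force: [0.2, 0.2, -1.0]
finger_gap: 18.9
grasp_force: 50.1
```

```bash
python3 - <<'E'
from h import *
st=get_state();print(st["position"]);go(436.5,-111.4,62,86.8)
im=camera("wrist");cv2.imwrite("pics/w10.png",im[60:400,160:480,::-1])
E
```

```text
[ 438.44870743 -108.80787387  110.90069286]
go [ 0.06 -0.09  1.63] turn 0.006
```

View pics/w10.png

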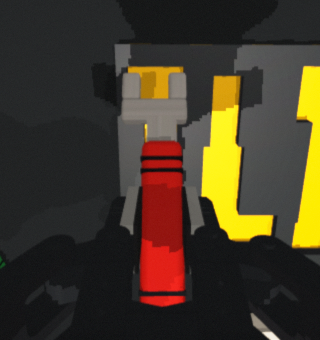

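The head (cols 122-187 of the crop) stands over the head of its cut-out (127-183). I lower it and pivot flat.

>>> {"api": "servo_tool", "payload": {
  "commands": [
    [0.06, -0.09, 0.6, 0, 12],
    [0.06, -0.09, 1.2, 0, 12],
    [0.06, -0.09, 1.5, 0, 12],
    [0.06, -0.09, 1.6, 0, 12],
    [0.06, -0.09, 1.6, 0, 12]
  ],
  "squeeze": 30
}}

```text
t: 26.8
position: [435.9, -111.7, 62.7]
ee_rot: [0.079, 3.14, -0.0]
ft_force: [-0.6, 0.4, -0.9]
finger_gap: 18.6
grasp_force: 50.2
```

>>> {"api": "servo_tool", "payload": {
  "commands": [
    [-0.05, 0, 0.1, 0, 12],
    [-0.1, 0, 0.2, 0, 12],
    [-0.15, 0, 0.3, 0, 12],
    [-0.15, 0, 0.3, 0, 12]
  ]
}}

```text
t: 27.3
position: [440.8, -112.0, 53.5]
ee_rot: [0.08, 3.139, 0.0]
ft_force: [1.8, -0.7, 2.3]
finger_gap: 18.4
grasp_force: 50.6
```

```bash
python3 - <<'E'
from h import *
st=get_state();print(st["position"],st["ft_force"],st["moment"]);go(448,-112,41.4,86.8);go(453,-112.3,29,86.8)
E
```

```text
[ 440.75739541 -111.95984057   53.51151843] [ 1.77008902 -0.67615778  2.27381399] [-0.11205638 -0.2777504   0.09381994]
go [-0.24  0.01  0.4 ] turn 0.005
go [-0.41  0.01  0.82] turn 0.005
```

>>> {"api": "servo_tool", "payload": {
  "commands": [
    [-0.08, 0, 0.13, 0, 12],
    [-0.16, 0, 0.27, 0, 12],
    [-0.24, 0, 0.4, 0, 12],
    [-0.3, 0, 0.55, 0, 12],
    [-0.3, 0, 0.55, 0, 12]
  ]
}}

```text
t: 27.92
position: [453.5, -112.5, 38.2]
ee_rot: [0.078, 3.133, -0.0]
ft_force: [6.5, -1.5, 8.7]
finger_gap: 18.6
grasp_force: 52.4
```

```bash
python3 - <<'E'
from h import *
st=get_state();print(st["position"],st["ft_force"],st["moment"],st["finger_gap"]);go(456,-112.3,22,86.8)
E
```

```text
[ 453.49485408 -112.51100192   38.18799269] [ 6.5045126  -1.54341631  8.74037248] [-0.35594234 -1.07410297  0.06789453] 18.570151425885843
go [-0.08  0.01  0.54] turn 0.006
```

>>> {"api": "servo_tool", "payload": {
  "commands": [
    [-0.02, 0, 0.12, 0, 12],
    [-0.04, 0, 0.24, 0, 12],
    [-0.06, 0, 0.36, 0, 12],
    [-0.06, 0, 0.36, 0, 12]
  ]
}}

```text
t: 28.42
position: [456.1, -112.3, 27.5]
ee_rot: [0.078, 3.131, 0.001]
ft_force: [7.4, -1.2, 7.6]
finger_gap: 18.7
grasp_force: 52.8
```

```bash
python3 - <<'E'
from h import *
st=get_state();print(st["position"],st["ft_force"],st["moment"],st["finger_gap"]);go(456,-112.3,20,86.8)
M=R.from_rotvec(st["ee_rot"]).as_matrix();print(M[:,2])
E
```

```text
[ 456.10780252 -112.29156361   27.52707026] [ 7.38268262 -1.17448993  7.64777358] [-0.23769347 -1.26804422  0.03228822] 18.66060077540785
go [ 0.01 -0.    0.25] turn 0.006
[ 9.29392798e-03  4.52484943e-04 -9.99956708e-01]
```

>>> {"api": "servo_tool", "payload": {
  "commands": [
    [0, 0, 0.1, 0, 12],
    [0, 0, 0.2, 0, 12],
    [0, 0, 0.28, 0, 12],
    [0, 0, 0.28, 0, 12]
  ]
}}

```text
t: 28.92
position: [458.1, -112.2, 19.5]
ee_rot: [0.078, 3.128, 0.002]
ft_force: [11.5, -1.7, 6.9]
finger_gap: 18.6
grasp_force: 53.2
```

>>> {"api": "servo_tool", "payload": {
  "commands": [
    [0, 0, 0.04, 0, 12],
    [0, 0, 0.08, 0, 12],
    [0, 0, 0.08, 0, 12]
  ]
}}

```text
t: 29.3
position: [458.5, -112.2, 17.2]
ee_rot: [0.078, 3.127, 0.002]
ft_force: [12.3, -1.4, 8.4]
finger_gap: 18.3
grasp_force: 53.3
```

>>> {"api": "servo_tool", "payload": {
  "commands": [
    [0, 0, 0, 0, 34],
    [0, 0, 0, 0, 34],
    [0, 0, -0.3, 0, 34],
    [0, 0, -1.5, 0, 34],
    [0, 0, -3, 0, 34]
  ]
}}

```text
t: 29.92
position: [449.4, -112.2, 106.0]
ee_rot: [-0.079, -3.137, -0.001]
ft_force: [0.7, -0.1, 0.6]
finger_gap: 33.8
grasp_force: 0.0
```

>>> {"api": "servo_tool", "payload": {
  "commands": [
    [0, 0, -2, 0, 34],
    [0, 0, -4, 0, 34],
    [0, 0, -4, 0, 34],
    [0, 0, -4, 0, 34]
  ]
}}

```text
t: 30.42
position: [449.7, -112.9, 225.2]
ee_rot: [-0.08, -3.139, 0.001]
ft_force: [-0.7, -0.8, 0.1]
finger_gap: 34.4
grasp_force: 0.0
```

```bash
cat > chk.py <<'E'
from h import *
st=get_state();c=cam("wrist",st);print(st["position"]);im=camera("wrist");np.save("last.npy",im)
h=cv2.cvtColor(im,cv2.COLOR_RGB2HSV)
A=np.radians(-3.2);ex=np.array([np.cos(A),np.sin(A)]);ey=np.array([-ex[1],ex[0]])
def rep(name,m,z):
    n,L,S,C=cv2.connectedComponentsWithStats(cv2.morphologyEx(m.astype(np.uint8),cv2.MORPH_CLOSE,np.ones((7,7))))
    for i in range(1,n):
        if S[i,4]>150:
            v,u=np.nonzero(L==i);P=w(c,np.c_[u,v],z)[:,:2]-[467,9.7]
            print(name,S[i],"rect",rect(c,L==i,z),"trayX",(P@ex).min().round(1),(P@ex).max().round(1),"trayY",(P@ey).min().round(1),(P@ey).max().round(1))
rep("red",((h[...,0]<6)|(h[...,0]>174))&(h[...,1]>150)&(h[...,2]>70),24)
rep("green",(h[...,0]>45)&(h[...,0]<80)&(h[...,1]>130)&(h[...,2]>50),20)
E
python3 chk.py
python3 - <<'E'
from h import *
for k,z in(("spanner_mid",18),("screwdriver_mid",12),("caliper_mid",12)):
    for s in silhouettes("wrist",k)[:2]: print(k,s["confidence"],s["pixel"],rect(cam("wrist"),s["pixels"],z))
E
```

```text
[ 449.69571447 -112.94730397  225.15668819]
red [ 314  149   18   75 1220] rect [ 465.7 -113.5   84.9   18.4   -2.4] trayX -36.8 48.0 trayY -132.7 -113.6
green [ 157  203   55   76 1943] rect [ 525.9 -278.1   97.9   32.2   18. ] trayX 25.9 122.8 trayY -314.2 -257.6
spanner_mid 0.77 [319.5, 169.9] [ 455.  -116.5  149.1   34.2   -2.9]
screwdriver_mid 0.62 [188.3, 238.1] [ 548.  -273.5  141.7   34.3   17.6]
screwdriver_mid 0.44 [68.5, 70.7] [ 332.6 -369.    84.8   40.8   84.8]
caliper_mid 0.91 [69.6, 255.4] [ 524.6 -412.7  141.8   70.8    1.7]
caliper_mid 0.71 [145.8, 8.2] [ 288.8 -223.6  144.8   27.9   87.1]
```

```bash
python3 - <<'E'
from h import *
im=np.load("last.npy");c=cam("wrist");h=cv2.cvtColor(im,cv2.COLOR_RGB2HSV)
A=np.radians(-3.2);ex=np.array([np.cos(A),np.sin(A)]);ey=np.array([-ex[1],ex[0]])
m=((h[...,0]>18)&(h[...,0]<32)&(h[...,1]>140)&(h[...,2]>60)).astype(np.uint8)
n,L,S,C=cv2.connectedComponentsWithStats(m)
for i in range(1,n):
    if S[i,4]<15: continue
    v,u=np.nonzero(L==i);P=w(c,np.c_[u,v],4)[:,:2]-[467,9.7];X=P@ex;Y=P@ey
    print(S[i],"X",X.min().round(1),X.max().round(1),"Y",Y.min().round(1),Y.max().round(1))
# profile along spanner axis, colours
for X in range(-100,100,4):
    p=proj(c,[np.r_[[467,9.7]+X*ex-122.5*ey,14]])[0];q=proj(c,[np.r_[[467,9.7]+X*ex-137*ey,14]])[0]
    print(X,p.round().astype(int),im[int(round(p[1])),int(round(p[0]))],im[int(round(q[1])),int(round(q[0]))])
E
```

```text
[ 54  51  34  44 309] X -133.9 -91.7 Y -403.0 -371.2
[ 464  105   39  141 2539] X -82.9 83.5 Y 52.2 79.1
[ 514  105   60  140 4363] X -83.3 81.8 Y 94.3 150.2
[301 107  27  16 258] X -79.8 -63.9 Y -146.4 -118.1
[310 107  31 136 713] X -79.9 80.4 Y -137.3 -103.3
[ 419  107   51  137 4102] X -80.6 81.1 Y -14.6 38.2
[ 343  113   64  126 3868] X -73.8 74.8 Y -97.4 -20.7
[302 128  14  24 100] X -57.4 -32.0 Y -145.7 -131.1
[313 163   1  17  17] X -18.3 0.5 Y -133.5 -133.4
[318 226  11   9  72] X 59.1 69.6 Y -127.6 -115.4
-100 [323  87] [22 25 25] [23 24 25]
-96 [323  91] [32 32 33] [34 34 34]
-92 [323  95] [46 48 47] [45 47 47]
-88 [323  99] [45 47 48] [48 48 50]
-84 [323 103] [47 47 48] [43 44 46]
-80 [323 107] [176 127  29] [127  98  44]
-76 [323 111] [216 158  15] [151 143 137]
-72 [323 115] [215 157  11] [147 140 133]
-68 [323 119] [215 156  12] [145 140 131]
-64 [323 123] [147 121  82] [131 123 117]
-60 [323 126] [146 139 132] [144 137 129]
-56 [323 130] [151 146 138] [137 130 121]
-52 [323 134] [241 236 230] [228 219 204]
-48 [323 138] [242 237 231] [243 211  29]
-44 [323 141] [242 23
[... 721 characters left out ...]
8 [322 204] [253  54  40] [103 101 100]
32 [322 208] [253  54  39] [102 101 102]
36 [322 211] [208  53  48] [102 102 100]
40 [322 214] [253  53  41] [100 100  97]
44 [322 217] [171  51  46] [98 97 95]
48 [322 220] [253  50  38] [103  98  94]
52 [322 224] [232 191 179] [150 123  66]
56 [322 227] [254 245  44] [120  98  63]
60 [322 230] [254 246  33] [120  99  66]
64 [322 233] [238 195  19] [116  95  61]
68 [322 236] [162 155 145] [117  98  60]
72 [322 239] [230 220 204] [127 105  65]
76 [322 242] [144 101  21] [76 71 66]
80 [322 245] [41 40 41] [71 73 72]
84 [322 248] [87 89 87] [88 92 89]
88 [322 251] [88 89 88] [88 89 89]
92 [322 254] [88 90 89] [87 88 85]
96 [322 257] [63 65 64] [64 66 66]
```

The spanner lies in its cut-out: yellow shows ahead of the head, through the eye and behind it. Next is the screwdriver, which has to be turned end for end, so I approach it with the closing line at -72°.

>>> {"api": "servo_tool", "payload": {
  "commands": [
    [-0.6, -1.2, 0, 0.18, 50],
    [-1.2, -2.4, 0, 0.36, 50],
    [-1.8, -3.6, 0, 0.54, 50],
    [-2.4, -4.8, 0, 0.72, 50],
    [-2.6, -5.3, 0, 0.92, 50]
  ]
}}

```text
t: 31.25
position: [520.5, -277.6, 223.6]
ee_rot: [-1.459, -2.78, 0.001]
ft_force: [0.4, 0.2, -0.4]
finger_gap: 50.3
grasp_force: 0.0
```

>>> {"api": "servo_tool", "payload": {
  "commands": [
    [0, 0, 0, 0.18, 50],
    [0, 0, 0, 0.36, 50],
    [0, 0, 0, 0.54, 50],
    [0, 0, 0, 0.72, 50],
    [0, 0, 0, 0.92, 50]
  ]
}}

```text
t: 31.88
position: [520.1, -274.7, 224.0]
ee_rot: [-2.527, -1.863, 0.002]
ft_force: [-0.0, -0.9, 0.2]
finger_gap: 49.7
grasp_force: 0.0
```

>>> {"api": "servo_tool", "payload": {
  "commands": [
    [0, 0, 0, 0.18, 50],
    [0, 0, 0, 0.36, 50],
    [0, 0, 0, 0.54, 50],
    [0, 0, 0, 0.72, 50],
    [0, 0, 0, 0.92, 50]
  ]
}}

```text
t: 32.5
position: [520.1, -274.7, 224.0]
ee_rot: [-3.088, -0.567, 0.003]
ft_force: [0.3, 0.9, -0.0]
finger_gap: 49.7
grasp_force: 0.0
```

```bash
python3 chk.py; python3 - <<'E'
from h import *
print(get_state()["q"].round(2))
for k,z in(("screwdriver_mid",12),("caliper_mid",12)):
    for s in silhouettes("wrist",k)[:2]: print(k,s["confidence"],s["pixel"],rect(cam("wrist"),s["pixels"],z))
go(526,-278,120,-72)
E
```

```text
[ 520.10329024 -274.66362445  223.95144295]
red [ 148  126   42   76 1721] rect [ 469.4 -116.2   87.3   24.3   -2.8] trayX -34.2 53.1 trayY -137.7 -113.3
green [ 318  121   27   88 1880] rect [ 529.4 -282.2   96.8   24.7   18.2] trayX 30.9 125.4 trayY -314.9 -262.7
[ 0.54  0.55 -0.15  1.7   0.1   0.9  -0.87]
screwdriver_mid 0.63 [333.7, 153.7] [ 558.7 -272.3  161.3   24.8   19.1]
screwdriver_mid 0.43 [163.5, 168.7] [ 457.5 -115.8  156.    37.2   -1. ]
caliper_mid 0.79 [265.7, 338.8] [ 275.9 -288.3   59.8   20.6    4.2]
caliper_mid 0.59 [451.7, 190.1] [ 528.1 -418.2  142.2   72.1    2.6]
go [0.14 0.18 3.48] turn 0.058
```

```bash
python3 - <<'E'
from h import *
go(526,-283.3,80,-71.8)
E
```

```text
go [0.08 0.34 4.81] turn 0.055
```

>>> {"api": "servo_tool", "payload": {
  "commands": [
    [0.1, 0.34, 1.5, 0.055, 50],
    [0.1, 0.34, 3, 0.055, 50],
    [0.1, 0.34, 4.8, 0.055, 50],
    [0.1, 0.34, 4.8, 0.055, 50],
    [0.1, 0.34, 4.8, 0.055, 50]
  ]
}}

```text
t: 33.28
position: [528.1, -284.0, 82.6]
ee_rot: [3.102, 0.492, 0.003]
ft_force: [0.4, 0.5, 0.5]
finger_gap: 49.7
grasp_force: 0.0
```

```bash
python3 chk.py; python3 - <<'E'
from h import *
go(526,-283.3,14,-71.8)
E
```

```text
[ 528.08626615 -284.04656678   82.61641647]
red [  34  162   58  118 4668] rect [ 470.9 -117.8   91.5   27.1   -3.9] trayX -34.6 56.7 trayY -141.2 -113.9
green [ 300  143   38  134 4530] rect [ 530.4 -282.2   95.8   24.1   18.1] trayX 31.3 126.7 trayY -314.6 -263.4
go [-0.08 -0.07  2.32] turn -0.003
```

>>> {"api": "servo_tool", "payload": {
  "commands": [
    [-0.08, -0.07, 1, 0, 50],
    [-0.08, -0.07, 1.8, 0, 50],
    [-0.08, -0.07, 2.3, 0, 50],
    [-0.08, -0.07, 2.3, 0, 50],
    [-0.08, -0.07, 2.3, 0, 50]
  ]
}}

```text
t: 33.95
position: [525.1, -283.0, 13.6]
ee_rot: [3.102, 0.49, 0.003]
ft_force: [0.0, -0.0, 0.5]
finger_gap: 49.9
grasp_force: 0.0
```

>>> {"api": "servo_tool", "payload": {
  "commands": [
    [0, 0, 0, 0, 16],
    [0, 0, 0, 0, 16],
    [0, 0, 0, 0, 16],
    [0, 0, 0, 0, 16],
    [0, 0, 0, 0, 16]
  ],
  "squeeze": 50
}}

```text
t: 34.58
position: [524.8, -282.9, 13.5]
ee_rot: [3.102, 0.49, 0.002]
ft_force: [-0.3, -0.5, 6.3]
finger_gap: 21.8
grasp_force: 49.2
```

>>> {"api": "servo_tool", "payload": {
  "commands": [
    [0, 0, -0.5, 0, 16],
    [0, 0, -1.5, 0, 16],
    [0, 0, -3, 0, 16],
    [0, 0, -4, 0, 16],
    [0, 0, -4, 0, 16]
  ]
}}

```text
t: 35.2
position: [525.9, -283.4, 135.6]
ee_rot: [3.1, 0.489, 0.008]
ft_force: [0.2, -0.1, -0.8]
finger_gap: 22.2
grasp_force: 49.4
```

```bash
python3 - <<'E'
from h import *
go(500,-100,150,86.8)
E
```

```text
go [ 1.06 -6.08 -0.5 ] turn 0.369
```

>>> {"api": "servo_tool", "payload": {
  "commands": [
    [0.2, -1.2, -0.2, -0.18, 16],
    [0.4, -2.4, -0.4, -0.36, 16],
    [0.6, -3.6, -0.5, -0.54, 16],
    [0.8, -4.8, -0.5, -0.72, 16],
    [1.06, -6.1, -0.5, -0.92, 16]
  ]
}}

```text
t: 35.83
position: [496.8, -97.7, 146.6]
ee_rot: [-2.568, -1.807, 0.002]
ft_force: [0.5, 0.6, -1.1]
finger_gap: 22.2
grasp_force: 49.4
```

>>> {"api": "servo_tool", "payload": {
  "commands": [
    [0, 0, 0, -0.18, 16],
    [0, 0, 0, -0.36, 16],
    [0, 0, 0, -0.54, 16],
    [0, 0, 0, -0.72, 16],
    [0, 0, 0, -0.92, 16]
  ]
}}

```text
t: 36.45
position: [497.0, -98.6, 146.5]
ee_rot: [-1.515, -2.75, 0.001]
ft_force: [-0.0, 0.7, -2.1]
finger_gap: 22.4
grasp_force: 49.4
```

```bash
python3 - <<'E'
from h import *
print(get_state()["position"],get_state()["q"].round(2));go(505,70,150,86.8)
E
```

```text
[497.04316556 -98.56667163 146.51067303] [ 0.56  0.62 -0.63  1.98  0.55  0.71  0.15]
go [ 4.61  3.23 -0.11] turn -0.951
```

>>> {"api": "servo_tool", "payload": {
  "commands": [
    [0.9, 0.6, -0.1, -0.18, 16],
    [1.8, 1.2, -0.1, -0.36, 16],
    [2.7, 1.8, -0.1, -0.55, 16],
    [3.6, 2.5, -0.1, -0.73, 16],
    [4.6, 3.2, -0.1, -0.92, 16]
  ]
}}

```text
t: 37.08
position: [505.8, 69.8, 149.5]
ee_rot: [-0.142, -3.137, 0.001]
ft_force: [-0.0, 0.1, -0.9]
finger_gap: 21.7
grasp_force: 49.4
```

>>> {"api": "servo_tool", "payload": {
  "commands": [
    [0, 0, 0, -0.03, 16],
    [0, 0, 0, -0.03, 16]
  ]
}}

```text
t: 37.33
position: [505.7, 68.4, 149.5]
ee_rot: [-0.105, -3.138, 0.002]
ft_force: [-0.4, 0.5, -1.3]
finger_gap: 22.1
grasp_force: 49.4
```

```bash
python3 chk.py; python3 - <<'E'
from h import *
for s in silhouettes("wrist","screwdriver_mid")[:2]: print(s["confidence"],s["pixel"],rect(cam("wrist"),s["pixels"],150))
go(505.7,70.4,60,86.8)
E
```

```text
[505.71370865  68.35254472 149.51488487]
red [  84  109   53  101 3280] rect [ 466.6 -107.9   85.1   28.6   -2.8] trayX -36.4 48.7 trayY -131.8 -103.0
green [ 296  156   52  186 8561] rect [570.3  62.9 191.6  46.5  -3.8] trayX 4.2 196.2 trayY 35.1 82.4
0.7 [321.1, 214.8] [472.7  68.9 161.   25.9  -4.1]
0.34 [195.7, 346.5] [563.   13.2 127.   62.6  75.9]
go [0.02 0.09 2.99] turn -0.013
```

>>> {"api": "servo_tool", "payload": {
  "commands": [
    [0, 0.08, 1, -0.015, 16],
    [0, 0.08, 2, -0.015, 16],
    [0, 0.08, 3, -0.015, 16],
    [0, 0.08, 3.6, -0.015, 16],
    [0, 0.08, 3.6, -0.015, 16]
  ]
}}

```text
t: 38.05
position: [505.7, 70.3, 41.3]
ee_rot: [-0.083, -3.138, 0.002]
ft_force: [0.3, 0.3, -0.8]
finger_gap: 22.0
grasp_force: 49.4
```

>>> {"api": "servo_tool", "payload": {
  "commands": [
    [0, 0, 0, 0, 16],
    [0, 0, 0, 0, 16]
  ]
}}

```text
t: 38.3
position: [507.3, 71.6, 43.2]
ee_rot: [0.081, 3.139, 0.0]
ft_force: [-0.1, 0.6, -1.7]
finger_gap: 22.1
grasp_force: 49.4
```

```bash
python3 - <<'E'
from h import *
st=get_state();print(st["position"]);go(505.7,70.4,21,86.8)
c=cam("wrist",st);im=camera("wrist");h=cv2.cvtColor(im,cv2.COLOR_RGB2HSV)
for s in silhouettes("wrist","screwdriver_mid")[:1]:
  print(s["confidence"],rect(c,s["pixels"],40)); 
A=np.radians(-3.2);ex=np.array([np.cos(A),np.sin(A)]);ey=np.array([-ex[1],ex[0]])
m=((h[...,0]>18)&(h[...,0]<32)&(h[...,1]>140)&(h[...,2]>50)).astype(np.uint8)
n,L,S,C=cv2.connectedComponentsWithStats(m)
for i in range(1,n):
    if S[i,4]<30: continue
    v,u=np.nonzero(L==i);P=w(c,np.c_[u,v],4)[:,:2]-[467,9.7];X=P@ex;Y=P@ey
    print(S[i],"X",X.min().round(1),X.max().round(1),"Y",Y.min().round(1),Y.max().round(1))
E
```

```text
[507.29632598  71.55284256  43.22292554]
go [ 0.05 -0.04  0.74] turn 0.004
0.59 [475.1  72.2 164.9  26.3  -3.3]
[ 294   10   19  171 1590] X -82.7 4.9 Y 46.9 57.7
[ 331   10   16  165 1151] X -82.7 1.2 Y 67.4 77.1
[  370    11   124   287 20584] X -82.6 83.7 Y 89.3 148.9
[  161    14   109   281 17764] X -80.8 81.9 Y -18.6 34.5
[   34    28   148   258 12334] X -74.0 75.4 Y -99.5 -27.6
[ 14 265  18  16 190] X 61.1 71.9 Y -133.2 -123.3
[ 12 281  36  13 147] X 72.6 81.7 Y -138.5 -115.8
```

>>> {"api": "servo_tool", "payload": {
  "commands": [
    [0.05, -0.05, 0.3, 0, 16],
    [0.05, -0.05, 0.55, 0, 16],
    [0.05, -0.05, 0.7, 0, 16],
    [0.05, -0.05, 0.8, 0, 16],
    [0.05, -0.05, 0.8, 0, 16]
  ]
}}

```text
t: 39.02
position: [504.9, 70.4, 18.1]
ee_rot: [-0.079, -3.14, 0.0]
ft_force: [-0.9, -0.7, -0.5]
finger_gap: 22.3
grasp_force: 49.5
```

>>> {"api": "servo_tool", "payload": {
  "commands": [
    [0, 0, 0.03, 0, 16],
    [0, 0, 0.03, 0, 34],
    [0, 0, 0.03, 0, 34],
    [0, 0, -0.4, 0, 34],
    [0, 0, -1.5, 0, 34]
  ]
}}

```text
t: 39.65
position: [504.2, 70.2, 63.6]
ee_rot: [-0.079, -3.138, 0.001]
ft_force: [0.8, 0.0, 0.7]
finger_gap: 33.8
grasp_force: 0.0
```

>>> {"api": "servo_tool", "payload": {
  "commands": [
    [0, 0, -1.5, 0, 34],
    [0, 0, -3, 0, 34],
    [0, 0, -4.5, 0, 34],
    [0, 0, -4.5, 0, 34],
    [0, 0, -4.5, 0, 34]
  ]
}}

```text
t: 40.28
position: [504.7, 69.8, 198.5]
ee_rot: [0.08, 3.141, -0.001]
ft_force: [0.1, -0.9, -0.9]
finger_gap: 33.8
grasp_force: 0.0
```

```bash
sed -i 's/"green",\(.*\),20)/"green",\1,24)/' chk.py; python3 chk.py; python3 - <<'E'
from h import *
for k,z in(("screwdriver_mid",18),("spanner_mid",18),("caliper_mid",12)):
    for s in silhouettes("wrist",k)[:2]: print(k,s["confidence"],s["pixel"],rect(cam("wrist"),s["pixels"],z))
go(500,-300,260,90)
E
```

```text
[504.65286668  69.8143266  198.50799967]
red [ 120  106   39   87 2262] rect [ 467.  -109.    84.8   26.6   -2.4] trayX -35.7 49.2 trayY -132.0 -104.9
green [ 311  126   24   94 1990] rect [500.4  69.9  95.9  22.5  -2.9] trayX -18.0 78.0 trayY 50.6 73.2
screwdriver_mid 0.77 [322.5, 159.0] [468.7  71.2 159.4  24.5  -2.6]
spanner_mid 0.96 [136.5, 127.8] [ 456.2 -110.7  152.    39.4   -1.4]
go [ -0.47 -12.33  -2.08] turn -0.05
```

>>> {"api": "servo_tool", "payload": {
  "commands": [
    [0, -2, -0.5, 0, 60],
    [0, -4, -1, 0, 60],
    [0, -6, -1.5, -0.03, 60],
    [0, -8, -1.5, -0.05, 60],
    [0, -9.5, -1.5, -0.06, 60]
  ]
}}

```text
t: 41.1
position: [489.7, -217.3, 242.5]
ee_rot: [0.011, -3.14, -0.0]
ft_force: [1.1, 0.8, -0.2]
finger_gap: 60.1
grasp_force: 0.0
```

>>> {"api": "servo_tool", "payload": {
  "commands": [
    [0, -2, 0, 0, 60],
    [0, -4, 0, 0, 60],
    [0, -6, 0, 0, 60],
    [0, -6.2, 0, 0, 60],
    [0, -6.2, 0, 0, 60]
  ]
}}

```text
t: 41.72
position: [492.1, -399.7, 242.2]
ee_rot: [0.014, -3.141, -0.004]
ft_force: [-0.2, 0.6, 0.1]
finger_gap: 59.9
grasp_force: 0.0
```

```bash
cat > cal.py <<'E'
from h import *
import sys
st=get_state();c=cam("wrist",st);print(st["position"],st["q"].round(2));im=camera("wrist");z=float(sys.argv[1])
for s in silhouettes("wrist","caliper_mid")[:2]:
    print(s["confidence"],s["pixel"],rect(c,s["pixels"],z),im[s["pixels"]].mean(0).round())
    v,u=np.nonzero(s["pixels"]);P=w(c,np.c_[u,v],z)[:,:2]
    a=np.radians(float(sys.argv[2]) if len(sys.argv)>2 else rect(c,s["pixels"],z)[4]);e=np.array([np.cos(a),np.sin(a)]);f=np.array([-e[1],e[0]]);X=P@e;Y=P@f
    x0=X.max();print("axis deg",np.degrees(a),"front",x0,"len",np.ptp(X))
    for d in range(0,145,6):
        k=(X<=x0-d)&(X>x0-d-6)
        if k.any(): print(d+3,Y[k].min().round(1),Y[k].max().round(1),end=" | ")
    print()
E
python3 cal.py 12
```

```text
[ 492.05365908 -399.65525947  242.24611841] [ 1.17  0.77 -0.99  1.53  0.67  1.21  1.65]
0.93 [296.3, 213.5] [ 527.3 -414.3  141.4   67.4   -4.1] [209. 205. 193.]
axis deg -4.1 front 626.303093043283 len 141.38132423571608
3 -398.5 -356.4 | 9 -408.9 -345.3 | 15 -409.1 -341.8 | 21 -405.4 -342.2 | 27 -400.9 -344.0 | 33 -402.4 -358.4 | 39 -402.7 -376.4 | 45 -404.2 -376.7 | 51 -404.5 -378.4 | 57 -404.8 -380.1 | 63 -405.1 -379.5 | 69 -406.6 -379.6 | 75 -406.7 -381.2 | 81 -405.9 -381.6 | 87 -404.8 -383.2 | 93 -402.9 -387.1 | 99 -403.2 -388.7 | 105 -403.5 -390.2 | 111 -403.8 -390.6 | 117 -405.3 -391.0 | 123 -405.5 -392.5 | 129 -407.0 -392.8 | 135 -408.4 -393.2 | 141 -408.5 -393.5 | 
0.69 [212.1, 13.7] [ 328.8 -512.9   24.5   18.8  -16.5] [139.  78.  39.]
axis deg -16.5 front 473.1654759609708 len 24.47876549381334
3 -407.4 -389.1 | 9 -407.8 -389.2 | 15 -407.8 -389.3 | 21 -407.9 -389.0 | 27 -390.4 -389.4 |
```

```bash
python3 cal.py 12 2.7
```

```text
[ 492.78477159 -398.09694237  243.18476896] [ 1.17  0.77 -0.99  1.53  0.67  1.21  1.65]
0.81 [298.4, 210.9] [ 526.  -418.6  143.7   67.3    0.6] [204. 200. 189.]
axis deg 2.7 front 577.9458630377284 len 144.83607395172646
3 -469.1 -425.6 | 9 -475.1 -411.4 | 15 -478.7 -411.3 | 21 -478.4 -411.2 | 27 -469.0 -411.1 | 33 -469.9 -427.3 | 39 -470.7 -443.0 | 45 -470.1 -444.0 | 51 -469.9 -444.9 | 57 -469.5 -444.5 | 63 -470.0 -444.3 | 69 -469.8 -444.0 | 75 -469.4 -443.6 | 81 -469.0 -443.3 | 87 -468.5 -443.2 | 93 -464.5 -445.4 | 99 -465.1 -448.4 | 105 -464.9 -448.0 | 111 -463.3 -447.7 | 117 -464.0 -447.6 | 123 -463.6 -448.2 | 129 -464.3 -447.8 | 135 -465.0 -447.5 | 141 -464.7 -447.2 | 147 -460.8 -449.4 | 
0.67 [212.0, 8.7] [ 329.4 -513.3   23.    18.7  -16.3] [141.  79.  39.]
axis deg 2.7 front 317.2862867984829 len 21.265772849444033
3 -538.5 -520.9 | 9 -539.4 -519.0 | 15 -537.5 -517.2 | 21 -535.5 -516.8 |
```

```bash
python3 - <<'E'
from h import *
go(530,-431.8,60,92.3)
E
```

```text
go [-1.22 -1.13  6.12] turn -0.028
```

>>> {"api": "servo_tool", "payload": {
  "commands": [
    [-1.2, -1.1, 1.5, -0.03, 52],
    [-1.2, -1.1, 3.2, -0.03, 52],
    [-1.2, -1.1, 5, -0.03, 52],
    [-1.2, -1.1, 6.1, -0.03, 52],
    [-1.2, -1.1, 6.1, -0.03, 52]
  ]
}}

```text
t: 42.55
position: [527.2, -431.1, 57.9]
ee_rot: [0.065, -3.137, -0.005]
ft_force: [0.3, 0.3, -0.2]
finger_gap: 51.9
grasp_force: 0.0
```

>>> {"api": "servo_tool", "payload": {
  "commands": [
    [0, 0, 0, 0, 52],
    [0, 0, 0, 0, 52]
  ]
}}

```text
t: 42.8
position: [530.0, -433.4, 62.8]
ee_rot: [-0.062, 3.138, -0.003]
ft_force: [-0.6, -0.8, -0.2]
finger_gap: 51.9
grasp_force: 0.0
```

```bash
python3 cal.py 15 2.3; python3 -c "
from h import *
go(530,-431.8,13.5,92.3)"
```

```text
[ 530.02402643 -433.42013096   62.79760719] [ 1.09  1.02 -0.86  1.52  0.87  1.    1.59]
0.61 [330.4, 239.3] [ 528.5 -436.4  143.6   58.2   13.4] [233. 233. 227.]
axis deg 2.3000000000000003 front 578.2933467571185 len 140.39313601812154
3 -465.0 -423.0 | 9 -475.9 -416.4 | 15 -475.8 -417.2 | 21 -476.3 -418.9 | 27 -474.1 -419.2 | 33 -465.9 -424.2 | 39 -466.4 -439.2 | 45 -466.4 -439.3 | 51 -466.3 -439.4 | 57 -466.2 -439.5 | 63 -466.1 -439.0 | 69 -465.9 -439.8 | 75 -466.4 -439.9 | 81 -466.4 -440.1 | 87 -465.7 -440.8 | 93 -460.6 -444.6 | 99 -460.6 -444.1 | 105 -460.5 -444.8 | 111 -460.5 -445.5 | 117 -460.4 -445.1 | 123 -460.9 -444.5 | 129 -460.9 -444.6 | 135 -460.8 -444.7 | 141 -460.8 -445.4 | 
go [-0.02  0.06  1.62] turn -0.001
```

>>> {"api": "servo_tool", "payload": {
  "commands": [
    [0, 0.05, 0.7, 0, 52],
    [0, 0.05, 1.3, 0, 52],
    [0, 0.05, 1.6, 0, 52],
    [0, 0.05, 1.65, 0, 52],
    [0, 0.05, 1.65, 0, 52]
  ]
}}

```text
t: 43.52
position: [528.8, -431.5, 10.9]
ee_rot: [-0.062, 3.141, 0.0]
ft_force: [0.4, -0.7, -0.7]
finger_gap: 52.1
grasp_force: 0.0
```

>>> {"api": "servo_tool", "payload": {
  "commands": [
    [0, 0, 0, 0, 18],
    [0, 0, 0, 0, 18],
    [0, 0, 0, 0, 18],
    [0, 0, 0, 0, 18],
    [0, 0, 0, 0, 18]
  ]
}}

```text
t: 44.15
position: [529.0, -431.8, 11.8]
ee_rot: [-0.061, 3.14, -0.001]
ft_force: [-1.2, -0.8, 4.8]
finger_gap: 24.1
grasp_force: 50.2
```

>>> {"api": "servo_tool", "payload": {
  "commands": [
    [0, 0, -0.5, 0, 18],
    [0, 0, -1.5, 0, 18],
    [0, 0, -3, 0, 18],
    [0, 0, -4.5, 0, 18],
    [0, 0, -4.5, 0, 18]
  ]
}}

```text
t: 44.78
position: [531.0, -432.1, 150.6]
ee_rot: [-0.061, 3.135, -0.006]
ft_force: [0.2, -0.6, -2.1]
finger_gap: 24.3
grasp_force: 49.5
```

```bash
python3 -c "
from h import *
A=np.radians(-3.2);ex=np.array([np.cos(A),np.sin(A)]);ey=np.array([-ex[1],ex[0]])
p=np.array([467,9.7])+6.3*ex-72.5*ey;print(p)
go(p[0],p[1],150,86.8)"
```

```text
[469.2431177  -63.03863088]
go [ 1.58 12.37 -0.04] turn 0.095
```

>>> {"api": "servo_tool", "payload": {
  "commands": [
    [0.2, 2, 0, 0.03, 18],
    [0.5, 4, 0, 0.06, 18],
    [0.8, 6, 0, 0.09, 18],
    [1, 8, 0, 0.095, 18],
    [1.2, 9.5, 0, 0.095, 18]
  ]
}}

```text
t: 45.4
position: [480.0, -145.5, 145.5]
ee_rot: [-0.085, -3.139, -0.001]
ft_force: [2.1, -0.1, -1.6]
finger_gap: 24.2
grasp_force: 49.5
```

>>> {"api": "servo_tool", "payload": {
  "commands": [
    [0.1, 1.5, 0, 0, 18],
    [0.1, 2.5, 0, 0, 18],
    [0.1, 2.8, 0, 0, 18],
    [0.1, 2.8, 0, 0, 18],
    [0.1, 2.8, 0, 0, 18]
  ]
}}

```text
t: 46.02
position: [482.7, -65.9, 145.4]
ee_rot: [-0.091, -3.139, 0.002]
ft_force: [-0.2, -0.5, -2.3]
finger_gap: 24.5
grasp_force: 49.6
```

```bash
python3 cal.py 145 -3.2; python3 -c "
from h import *
go(469.2,-63,60,86.8)
A=np.radians(-3.2);print(np.array([469.2,-63])@[np.cos(A),np.sin(A)],np.array([469.2,-63])@[-np.sin(A),np.cos(A)])
p=get_state()['position'][:2];print(p@[np.cos(A),np.sin(A)],p@[-np.sin(A),np.cos(A)])"
```

```text
[482.73848481 -65.9005102  145.42716593] [ 0.67  0.68 -0.9   2.03  0.76  0.8   0.82]
0.65 [426.4, 136.0] [438.  -24.5 162.6 100.8  86.8] [118. 111.  51.]
axis deg -3.2 front 489.11258908459007 len 100.8052881902941
3 -81.0 81.1 | 9 -80.7 81.1 | 15 -80.8 80.9 | 21 -80.7 80.8 | 27 -80.7 81.1 | 33 -80.8 81.1 | 39 -80.8 80.8 | 45 -81.1 81.0 | 51 -80.5 80.9 | 57 -81.3 80.7 | 63 -81.3 80.7 | 69 -81.2 81.0 | 75 -81.2 81.1 | 81 -81.3 81.3 | 87 -81.3 80.9 | 93 -81.2 81.0 | 99 -81.3 80.9 | 
0.57 [320.9, 256.5] [478.5 -66.6 137.6  41.2  -3.3] [137. 133. 121.]
axis deg -3.2 front 550.3065293511484 len 137.62786568038746
3 -53.0 -19.7 | 9 -60.6 -19.4 | 15 -60.5 -19.4 | 21 -59.7 -20.2 | 27 -53.1 -24.1 | 33 -52.9 -26.4 | 39 -53.2 -26.5 | 45 -53.1 -26.6 | 51 -52.4 -27.3 | 57 -52.3 -27.4 | 63 -52.6 -27.0 | 69 -52.5 -26.8 | 75 -53.3 -26.8 | 81 -52.6 -26.9 | 87 -51.0 -29.0 | 93 -48.0 -31.9 | 99 -47.9 -32.0 | 105 -47.8 -32.1 | 111 -48.1 -32.1 | 117 -48.0 -31.8 | 123 -47.9 -32.3 | 129 -48.1 -32.4 | 135 -48.1 -32.4 | 
go [0.46 0.06 2.85] turn -0.002
471.9851613687548 -36.71031800067235
485.77932827191125 -38.59054823914936
```

>>> {"api": "servo_tool", "payload": {
  "commands": [
    [0.46, 0.08, 1, 0, 18],
    [0.46, 0.08, 2, 0, 18],
    [0.46, 0.08, 3, 0, 18],
    [0.46, 0.08, 3.5, 0, 18],
    [0.46, 0.08, 3.5, 0, 18]
  ]
}}

```text
t: 46.75
position: [468.7, -61.6, 40.0]
ee_rot: [-0.089, -3.138, 0.0]
ft_force: [-0.6, -0.0, -1.7]
finger_gap: 24.5
grasp_force: 49.5
```

>>> {"api": "servo_tool", "payload": {
  "commands": [
    [0, 0, 0, 0, 18],
    [0, 0, 0, 0, 18]
  ]
}}

```text
t: 47.0
position: [470.0, -61.2, 41.6]
ee_rot: [0.089, 3.139, -0.0]
ft_force: [0.2, 0.6, -1.9]
finger_gap: 24.4
grasp_force: 49.5
```

```bash
python3 - <<'E'
from h import *
st=get_state();print(st["position"]);go(469,-63,20,86.8)
c=cam("wrist",st);im=camera("wrist");h=cv2.cvtColor(im,cv2.COLOR_RGB2HSV)
A=np.radians(-3.2);ex=np.array([np.cos(A),np.sin(A)]);ey=np.array([-ex[1],ex[0]])
m=((h[...,0]>18)&(h[...,0]<32)&(h[...,1]>140)&(h[...,2]>50)).astype(np.uint8)
n,L,S,C=cv2.connectedComponentsWithStats(m)
for i in range(1,n):
    if S[i,4]<20: continue
    v,u=np.nonzero(L==i);P=w(c,np.c_[u,v],4)[:,:2]-[467,9.7];X=P@ex;Y=P@ey
    print(S[i],"X",X.min().round(1),X.max().round(1),"Y",Y.min().round(1),Y.max().round(1))
E
```

```text
[470.03576399 -61.20669501  41.58754484]
go [ 0.03 -0.06  0.72] turn -0.001
[548  73  47 124 901] X -82.9 -15.6 Y 60.7 71.3
[  423    77   104   237 13640] X -81.0 65.4 Y -15.1 36.9
[ 178   79   83  208 2367] X -80.1 44.8 Y -147.1 -106.5
[ 294   92   55  142 1677] X -73.6 7.8 Y -88.2 -55.5
[ 614   94   26   91 1239] X -72.4 -22.9 Y 97.7 112.7
[186 140  22   8 167] X -48.3 -44.5 Y -147.3 -135.5
[ 606  246   34   91 1550] X 16.7 84.1 Y 121.0 143.2
[292 299   6  27  93] X 54.5 74.9 Y -91.5 -88.1
[348 302   4  21  55] X 56.8 72.5 Y -54.3 -51.9
```

>>> {"api": "servo_tool", "payload": {
  "commands": [
    [0.03, -0.05, 0.25, 0, 18],
    [0.03, -0.05, 0.45, 0, 18],
    [0.03, -0.05, 0.65, 0, 18],
    [0.03, -0.05, 0.78, 0, 18],
    [0.03, -0.05, 0.78, 0, 18]
  ]
}}

```text
t: 47.68
position: [468.3, -62.2, 17.1]
ee_rot: [-0.087, -3.14, -0.0]
ft_force: [0.5, 0.5, -1.7]
finger_gap: 24.6
grasp_force: 49.6
```

>>> {"api": "servo_tool", "payload": {
  "commands": [
    [0, 0, 0, 0, 18],
    [0, 0, 0, 0, 18]
  ]
}}

```text
t: 47.92
position: [468.4, -62.3, 17.6]
ee_rot: [0.088, 3.14, 0.0]
ft_force: [-0.6, 1.4, -2.4]
finger_gap: 24.0
grasp_force: 49.6
```

>>> {"api": "servo_tool", "payload": {
  "commands": [
    [0, 0, 0.03, 0, 18],
    [0, 0, 0.03, 0, 36],
    [0, 0, 0.03, 0, 36],
    [0, 0, -0.4, 0, 36],
    [0, 0, -1.5, 0, 36]
  ]
}}

```text
t: 48.55
position: [467.7, -62.3, 62.2]
ee_rot: [-0.087, -3.138, -0.0]
ft_force: [-0.8, 0.1, -0.1]
finger_gap: 35.7
grasp_force: 0.0
```

>>> {"api": "servo_tool", "payload": {
  "commands": [
    [0, 0, -2, 0, 36],
    [0, 0, -4, 0, 36],
    [0, 0, -6, 0, 36],
    [0, 0, -6, 0, 36],
    [0, 0, -6, 0, 36]
  ]
}}

```text
t: 49.18
position: [468.0, -62.9, 242.2]
ee_rot: [-0.088, -3.14, 0.002]
ft_force: [-0.6, 0.6, -0.2]
finger_gap: 35.7
grasp_force: 0.0
```

```bash
python3 chk.py; python3 cal.py 18 -3.2; python3 - <<'E'
from h import *
camera("wrist")
for k in("spanner_mid","screwdriver_mid"):
    for s in silhouettes("wrist",k)[:2]: print(k,s["confidence"],rect(cam("wrist"),s["pixels"],18))
camera("top");camera("scene")
for n in("top","scene"):
  for k,z in dict(cover_mid=184,oil_bottle=40,culture_plate=20,objective_case=60,tip_box=58,petri_dish=10).items():
    for s in silhouettes(n,k)[:1]: print(n,k,round(s["confidence"],2),s["pixel"],rect(cam(n),s["pixels"],z))
A=np.radians(-3.2);p=np.array([469,-62.5]);print(p@[np.cos(A),np.sin(A)],p@[-np.sin(A),np.cos(A)])
E
```

```text
[467.9660362  -62.9351424  242.21796482]
red [ 269  133   20   73 1277] rect [ 465.7 -112.9   83.9   20.4   -3. ] trayX -36.4 47.5 trayY -132.7 -112.2
green [ 421  149   30   81 1815] rect [500.1  67.   97.   28.1  -2.6] trayX -18.6 78.2 trayY 44.7 73.1
[467.54910981 -62.88044876 241.57555421] [ 0.78  0.54 -1.04  1.96  0.57  0.97  0.97]
0.89 [324.9, 185.3] [466.2 -52.4 140.7  68.1  -3.2] [201. 194. 176.]
axis deg -3.2 front 538.7377570429059 len 140.71232136732732
3 -49.4 -5.5 | 9 -60.3 7.8 | 15 -60.3 7.6 | 21 -60.2 7.5 | 27 -50.4 -4.8 | 33 -50.4 -22.9 | 39 -50.3 -24.1 | 45 -49.1 -25.4 | 51 -50.2 -24.3 | 57 -51.3 -24.3 | 63 -51.2 -23.2 | 69 -51.2 -23.3 | 75 -49.9 -24.5 | 81 -49.9 -24.6 | 87 -48.7 -25.8 | 93 -46.3 -30.4 | 99 -45.2 -30.4 | 105 -45.1 -30.4 | 111 -46.2 -30.5 | 117 -46.2 -30.5 | 123 -46.1 -30.5 | 129 -46.1 -30.6 | 135 -46.0 -30.6 | 141 -44.9 -30.6 | 
0.6 [99.9, 10.0] [ 292.2 -277.1   28.2   17.8   86.8] [107.  56.  26.]
axis deg -3.2 front 316.1595042185652 len 17.82499738436411
3 -272.3 -253.1 | 9 -271.8 -252.5 | 15 -274.5 -246.2 | 
spanner_mid 0.28 [466.8   9.1 308.5 19
[... 263 characters left out ...]
 86.5   40.8]
top objective_case 0.48 [398.0, 263.3] [ 336.4 -347.2   37.4   33.3  -88.8]
top tip_box 0.68 [234.4, 155.0] [723.5 281.1 128.4  80.1  22.4]
top petri_dish 0.93 [435.0, 181.1] [ 629.2 -497.5   85.5   82.4  -88.9]
scene cover_mid 0.82 [473.1, 187.4] [474.4 378.4 205.9 115.1 -89.1]
scene oil_bottle 0.48 [233.7, 305.0] [ 762.6 -245.6   56.7   34.9   29.8]
scene culture_plate 0.85 [206.1, 290.2] [ 730.3 -333.6  136.1   87.3   41.1]
scene objective_case 0.63 [224.9, 175.8] [ 360.1 -342.8   84.5   35.6   20.3]
scene tip_box 0.92 [437.9, 295.9] [740.  279.7 128.6 100.2  23.3]
scene petri_dish 0.74 [157.6, 255.6] [ 624.1 -495.8   88.2   87.9   17.4]
471.75756246342183 -36.22226191957999
```

```bash
python3 -c "
from plant import *
print(close_job())"
```

```text
the job is handed in; nothing more can be done
None
```

I parked the wheel with its home mark at the top, seated the cover squarely over it, and laid the spanner, screwdriver and caliper in their cut-outs. The job is handed in but gave no verdict; my last camera checks agreed on all of this (mark about 3° off top, measured before covering).

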